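# Trial-fit a drill chuck in a taper sleeve and drift it free

## Task

Trial-fit the drill chuck in the taper sleeve that is clamped upright in the blue vise: take the chuck from the rack, lower its tapered shank gently into the sleeve and seat it fully home with a firm twisting push, until the 2 mm wide black line on the shank has gone down to the sleeve's mouth and stays there when you let go. Then free it as a machinist would: pick the flat steel drift from its cradle, drive it thin end first through the slot in the side of the sleeve so that it wedges the chuck up off the taper, and leave the drift through the slot with the chuck standing loose on it, its black line now more than 11 mm above the mouth. Do not drop or ram the chuck into the sleeve, do not push so hard that the sleeve slides in the vise jaws, and leave the other things where they are.

Things in the scene. Friction and masses are not known exactly. Their poses are not given: they have to be found in the camera images.
- chuck: dark grey steel drill chuck on a bright taper arbor, 0.9 kg, shank down in one hole of the rack, its line 99 mm above the worktop. Origin on the axis at the lower edge of the black line round the shank, z up. Above the line: neck to 16 mm, back diameter 36 to 22 mm, geared key ring diameter 46 from 22 to 40 mm (flat top), front body diameter 32 from 40 to 66 mm, nose and jaws to 89 mm
- chuck_grip (a point): on the chuck's axis in the middle of its front body of diameter 32, 53 mm above the line: grip here, fingertips down on the ring's flat top. Fingers that pinch it loosely slide down it when they push; standing on the ring they push truly
- tang (a point): lower end of the chuck's slim flat tang, on the axis, 92.5 mm below the black line; it passes the sleeve at any turn. The taper shank above it is 1:10, 25 mm in diameter at the line and 19 mm at its lower end, 66 mm below the line
- sleeve_mouth (a point): steel taper sleeve, 32 mm outside, upright in the blue vise: centre of its round mouth (24 mm, narrowing 1:10 to 16 mm), 160 mm above the worktop; z up, y along the slot. The taper first touches with the line 10.2 mm above the mouth; set down lightly and let go, the chuck centres itself and rests with the line about 3 mm above the mouth. Seated, it cannot be pulled out by hand
- sleeve (a joint): how far the sleeve has slid in the vise jaws (m, up positive, 0 at first): it slips under more than about 25 N of push. A straight push below that cannot seat the chuck, friction holds it; under a steady 12 to 18 N, turning it to and fro (say 0.8 rad each way) sinks it some 0.6 mm in the first quarter radian, then ever less. It stays down if not turned while the push is taken off
- slot (a point): on the sleeve's axis at the flat floor of its through slot, 56 mm above the worktop. The slot runs right through along y (enter from either side), 12 mm wide along x, 28 mm high, 25 mm long. With the line at the mouth the tang ends 11.5 mm above this floor. Below it the vise jaws, 100 mm long along y, reach 50 mm above the worktop
- drift: flat grey steel drift (wedge key), 245 mm long, 8 mm thick, about 0.3 kg, on edge in its cradle. Origin on its straight underside at the grip spot; x to the thin end, z up, y through the thickness. Head, x = -55 to 45 mm, 27.8 mm high; then the upper edge falls evenly, 0.15 mm a mm, to 6 mm at the tip, x = 190 mm. Centre of mass some 50 mm ahead of the origin
- drift_tip (a point): thin tip of the drift, at its underside. With the underside on the slot's floor and the tip p mm past the sleeve's axis, the drift is 6 + 0.15 p mm high under the tang: it starts to lift near p = 40, breaks the taper with 10 to 25 N along the drift, and at p = 120 holds the line 12.5 mm above the mouth. It does not slide back when let go and lies steady once p is over 110
- rack: wooden rack, 190 mm (x) by 86 mm, 115 mm high; origin under its centre. Two 28 mm holes in its top, 48 mm either side of the centre along x, hold the chuck and the brass live centre, in either order. It stands left or right of the vise, the cradle on the other side
- cradle: low wooden cradle of the drift, 276 by 62 mm; its axes are the drift's, its origin on the worktop under the drift's origin. The drift's underside lies 14 mm above the worktop, between two notched blocks at x = -53 to -39 and 135 to 155 mm, 24 mm high; between the blocks its sides are free, over a base 6 mm thick
- centre: live centre with a brass body, diameter 42, and a steel point, in the other hole of the rack; leave it. Origin 16 mm below the brass body, z up
- hammer: hammer lying at the left; leave it. Origin under its middle
- chuck_key: small steel T-shaped chuck key lying near the robot; leave it
- oil_bottle: red oil bottle with a white spout, 52 mm in diameter, 165 mm high; leave it. Origin under its centre
- screw_jar: glass jar with a yellow cap, 68 mm in diameter, 85 mm high; leave it. Origin under its centre
- detergent: red detergent jug with a blue cap, 95 by 150 mm, 212 mm high; leave it. Origin under its centre
- sheets_box: blue box of dryer sheets, 75 by 155 mm, 110 mm high; leave it. Origin under its centre
- spray_can: spray can with a blue label, 58 mm in diameter, 190 mm high; leave it. Origin under its centre
There are look-alikes about, which are no part of the job. Of the things shaped like the drift, the grey one is meant. What is shaped like the chuck but purple is not meant.

How it is judged (in metres and radians):
On the way, in this order (a step that is already met when the one before it is completed fails the run):
1. the chuck sits home in the sleeve: its black line at the mouth, upright, and let go by the fingers (z of chuck in the frame of sleeve_mouth below 0.0008 m and horizontal distance between chuck and sleeve_mouth below 0.003 m and angle between chuck's own z axis and vertical below 0.04 rad and contact force between the fingers and chuck below 0.2 N), for 0.3 s.
2. the drift, in the slot, presses hard under the tang of the still seated chuck, which the fingers do not touch (contact force between drift and chuck above 14 N and z of chuck in the frame of sleeve_mouth below 0.006 m and contact force between the fingers and chuck below 0.2 N).
3. the chuck has come off the taper and stands loose on the drift in the slot (z of chuck in the frame of sleeve_mouth above 0.011 m and horizontal distance between chuck and sleeve_mouth below 0.006 m and contact force between the fingers and chuck below 0.2 N and angle between the x axis of drift and the y axis of slot, either way round below 0.25 rad and ((y of drift_tip in the frame of slot above 0.03 m and y of drift in the frame of slot below -0.03 m) or (y of drift_tip in the frame of slot below -0.03 m and y of drift in the frame of slot above 0.03 m))), for 0.1 s.
At the end, for the whole second after the job is handed in: At rest and let go: the drift through the slot (over 30 mm out on both sides, within 0.25 rad of its direction), the chuck loose on it, its line 11 to 30 mm above the mouth, within 6 mm of the axis and 0.1 rad of upright; the sleeve within 2 mm of its place, other things within 30 mm (z of chuck in the frame of sleeve_mouth between 0.011 and 0.03 m and horizontal distance between chuck and sleeve_mouth below 0.006 m and angle between chuck's own z axis and vertical below 0.1 rad and angle between the x axis of drift and the y axis of slot, either way round below 0.25 rad and ((y of drift_tip in the frame of slot above 0.03 m and y of drift in the frame of slot below -0.03 m) or (y of drift_tip in the frame of slot below -0.03 m and y of drift in the frame of slot above 0.03 m)) and linear speed of each of chuck, drift below 0.02 m/s); the robot touches nothing.
It fails at once if the sleeve was pushed or pulled more than 2 mm through the vise jaws (value of joint sleeve below -0.002 m or value of joint sleeve above 0.002 m).
It fails at once if the chuck was dropped or rammed into the sleeve: it moved faster than 0.25 m/s with its shank in the bore (linear speed of chuck above 0.25 m/s and z of chuck in the frame of sleeve_mouth below 0.03 m and horizontal distance between chuck and sleeve_mouth below 0.01 m).
It fails at once if a bystander was knocked away (distance of any of centre, hammer, chuck_key, oil_bottle, screw_jar, detergent, sheets_box, spray_can from where it was at the start of the episode above 0.03 m).
It also fails if it takes over 72 s, if anything falls off the work surface, if the arm or the gripper's body presses on something with over 40 N, if the wrist force passes 120 N, or if a joint passes its speed limit or range.

## Robot

A 6-joint arm with a two-finger parallel gripper is mounted at the origin on the work surface. World frame = base frame: x ahead of the robot, y to its left, z up, the work surface at z = 0. Lengths are in m, angles in degrees, forces in N, time in s.
With the tool pointing down it reaches from about 0.375 to 0.9 m from the base axis. Payload 3.1 kg.
Tool frame: the origin (TCP) lies on the centre line of the jaws, within the pads' length; the fingertips stand finger_overhang ahead of it and the grasp point (between the pads) lies 5 mm behind it (finger_overhang is the distance from the TCP to the fingertips, in m); z points along the fingers, y is the line along which they close (so a half turn about z gives the same grasp; the last joint's range is limited). The gripper opens to 87 mm and grips with 3 to 60 N. Pads are 19 mm wide; open, the fingers measure 117 mm over their backs; the gripper's body (75 mm by 190 mm) begins 51 mm behind the grasp point.
Start: joints at [-74.112, 30.224, 82.088, -0, 67.689, -10.227], TCP at [0.275, -0.561, 0.215] pointing down, gripper open.
Joint ranges: [-176.69, 176.69], [-43.24, 126.21], [12.49, 139.97], [-82, 262], [0, 151.66], [-163.58, 163.58]. Speed limits (degrees/s): [159.86, 159.86, 180, 180, 180, 180].

## Interface

Orientations are given as a 3x3 rotation matrix whose columns are the frame's x, y, z axes.
In Python, from rig import read_state, capture, calibration, hand_in, finger_overhang gives the robot as it stands.
- The arm moves only by the tool send_rows, never from a script. Its argument "plan" is a list of rows, each a list of 5 numbers: the closure in counts, from 0 (fully open) to 255 (shut), then the shift along the tool's x, y, z in m, then the turn about the tool's z in rad. A call has 1 to 20 rows; each row shifts and turns the commanded pose from where the row before left it, along the tool's axes as they then stand; what a row does not reach is not made up. A row lasts 1/12 s, in which the tool goes at most 41.7 mm and 7.16 degrees, less where a joint would pass 70% of its speed; a pose out of reach is approached as far as the arm can. A call is refused whole if a number of a shift passes 0.0417 or a number of a turn 0.125, either way. A call with a gripper value outside its range is refused whole. The fingers move at their own pace and stop on an object; the grip force is fixed at half the most. Time passes only in rows, so rows that do not move let the fingers close. It gives the time, the measured TCP pose, the force, the opening and the grip force at its end, in the units of the state.
- read_state(): the state, without advancing time (a new reading comes with each control period).
- capture(name): name is "side" or "top"; returns (picture, depth): 384x512x3 uint8, blue, green, red; 384x512 float32, m along the optical axis (not along the pixel's ray), 0 where there is no reading.
- calibration(name): a dict with "fx", "fy", "cx", "cy" (pixels), "dist_coeffs" ([k1, k2, p1, p2, k3] as OpenCV has them; the pictures are not rectified), "xyz" and "rotation" of the camera in the world. Camera axes: x right, y down, z forward; pixel columns grow to the right and rows downward; lengths in m; the calibration is good to about 2 mm. A picture is of the moment at which its call begins. calibration takes no time and is no camera call.
- hand_in(): hands the job in; it is judged then, once.
The state is a dict: "time_s": time; "joint_positions": joint angles; "qvel": joint speeds; "tau": joint torques, N m; "position": TCP position; "tcp_rot": TCP orientation; "force": force on the tool from outside, world axes, zero at the start; "moment": the same for the moment, N m; "opening": opening from 0.0 (shut) to 1.0 (fully open); "grasp_force": force on a finger pad.
Only numpy, scipy, OpenCV 4.12 (cv2) and the standard library are available. Lean on these libraries where they do the work, as an engineer would, in place of code of your own. Each camera call takes 0.05 s, during which the arm holds its last target. There are 200 camera calls.

## Working session

There is one attempt and no reset: what is moved stays moved. The work goes in short steps, Python scripts to look and compute and a tool call to move; the robot and the scene stay as the last step left them, time stands still between calls to the robot, and variables do not carry over. Pictures are saved under pics/ and viewed, at most 10 in all, crops included, and the job is handed in when it is done.

Besides the shell and the picture viewer there is one more tool, called after ">>>" as name([rows], argument=value, ...), one row to a line, values as JSON. send_rows: Moves the arm, as the interface text tells. Its arguments: {"type":"object","properties":{"plan":{"type":"array","items":{"type":"array","items":{"type":"number"}}}},"required":["plan"]}

```bash
ls; mkdir -p pics
python3 - <<'E'
from rig import *
import cv2, numpy as np
s=read_state(); print({k:np.round(v,3).tolist() for k,v in s.items()}, finger_overhang if not callable(finger_overhang) else finger_overhang())
for n in("side","top"):
    p,d=capture(n); cv2.imwrite(f"pics/{n}0.png",p); np.save(f"{n}0.npy",d); c=calibration(n); print(n,{k:np.round(v,4).tolist() for k,v in c.items()})
E
```

```text
pics
{'time_s': 0.0, 'joint_positions': [-74.111, 30.28, 82.158, -0.002, 67.687, -10.227], 'qvel': [0.031, -0.029, -0.007, 0.093, 0.03, 0.011], 'tau': [0.0, -44.004, -17.66, 0.063, 0.058, -0.0], 'position': [0.275, -0.56, 0.214], 'tcp_rot': [[0.898, 0.44, -0.001], [0.44, -0.898, 0.002], [0.0, -0.002, -1.0]], 'force': [-0.92, -1.069, -0.57], 'moment': [0.028, 0.016, -0.05], 'grasp_force': 0.0, 'opening': 1.002} 0.014
side {'fx': 471.9624, 'fy': 471.9624, 'cx': 254.0391, 'cy': 190.0024, 'dist_coeffs': [0.0369, 0.0, 0.0, 0.0, 0.0], 'xyz': [0.3148, -0.9583, 0.9902], 'rotation': [[0.9832, -0.1313, 0.1264], [-0.1816, -0.6453, 0.742], [-0.0159, -0.7525, -0.6584]]}
top {'fx': 411.3939, 'fy': 411.3939, 'cx': 255.1621, 'cy': 183.5059, 'dist_coeffs': [-0.0292, 0.0, 0.0, 0.0, 0.0], 'xyz': [0.2661, -0.0129, 1.2945], 'rotation': [[0.0233, -0.9861, 0.1643], [-0.9995, -0.0192, 0.0263], [-0.0228, -0.1649, -0.9861]]}
```

View pics/side0.png

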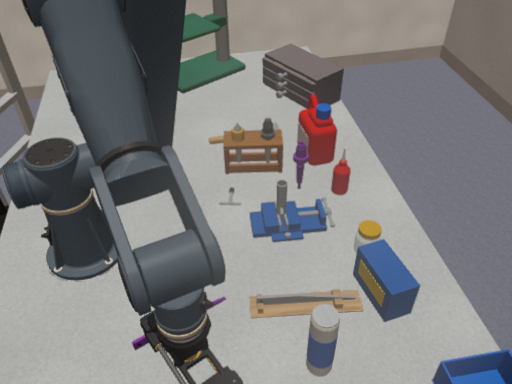

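View pics/top0.png

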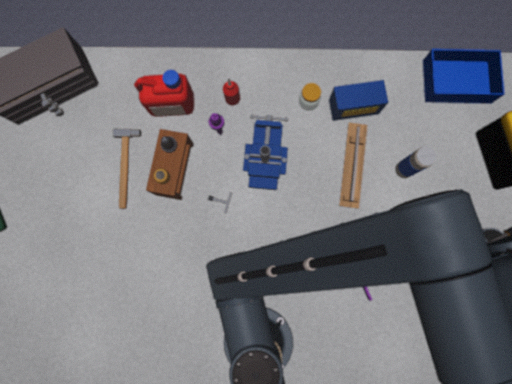

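Side view: rack at (253,150) with the brass centre at (238,132) and the grey chuck at (268,128). The purple look-alike is at (300,160), the vise sleeve at (281,195) and the cradle with the grey drift at (305,303). A purple drift lies at (180,320). 
Top view: chuck (168,143), centre (160,176), vise (265,152), cradle (354,165).

The grey chuck at top (168,143) and the grey drift at (354,165) fit; the purple ones do not. I'll confirm this in an enlarged crop.

```bash
cat > h.py <<'E'
import numpy as np, cv2
from rig import *
def cal(n):
    c=calibration(n); K=np.array([[c['fx'],0,c['cx']],[0,c['fy'],c['cy']],[0,0,1.]]); return K,np.array(c['dist_coeffs'],float),np.array(c['xyz'],float),np.array(c['rotation'],float)
def ray(n,uv):
    K,D,t,R=cal(n); q=cv2.undistortPoints(np.array(uv,float).reshape(-1,1,2),K,D).reshape(-1,2)
    return t,np.c_[q,np.ones(len(q))]@R.T
def onz(n,uv,z):
    t,d=ray(n,uv); return t+d*((z-t[2])/d[:,2])[:,None]
def proj(n,P):
    K,D,t,R=cal(n); r=R.T; return cv2.projectPoints(np.array(P,float).reshape(-1,1,3),cv2.Rodrigues(r)[0],-r@t,K,D)[0].reshape(-1,2)
def cloud(n,d):
    h,w=d.shape; vv,uu=np.mgrid[:h,:w]; t,r=ray(n,np.c_[uu.ravel(),vv.ravel()])
    P=t+r*d.ravel()[:,None]; P[d.ravel()==0]=np.nan; return P.reshape(h,w,3)
E
python3 - <<'E'
from h import *
t=cv2.imread('pics/top0.png'); s=cv2.imread('pics/side0.png')
def cr(i,u,v,w,h,W,H): return cv2.resize(i[v:v+h,u:u+w],(W,H),interpolation=cv2.INTER_CUBIC)
a=np.hstack([cr(t,140,115,80,80,300,300),cr(t,235,110,60,90,200,300),cr(t,330,115,60,100,180,300)])
b=np.hstack([cr(s,205,110,90,70,340,264),cr(s,240,170,100,75,340,264)])
c=np.zeros((600,800,3),np.uint8); c[:300,:680]=a; c[300:564,:680]=b
cv2.imwrite('pics/crop1.png',c)
for n in('top','side'):
    P=cloud(n,np.load(n+'0.npy'))
    # rack-ish, vise sleeve, drift heights
    for name,lo,hi in(('sleeve',.15,.17),('chuck',.13,.20)):
        z=P[...,2]; m=((z>lo)&(z<hi)&(np.abs(P[...,1])<.4)&(P[...,0]>.35)&(P[...,0]<.85)).astype(np.uint8)
        k,l,st,ce=cv2.connectedComponentsWithStats(m)
        for i in range(1,k):
            if st[i,4]>8: print(n,name,ce[i].round(1),st[i,4],np.nanmean(P[l==i],0).round(4),np.nanmax(P[l==i][:,2]).round(3))
E
```

```text
top sleeve [182.  80.] 9 [0.7582 0.2391 0.163 ] 0.169
top sleeve [140.7  87.5] 26 [0.7356 0.3614 0.1581] 0.169
top sleeve [164.5  92.4] 101 [0.7202 0.289  0.1607] 0.17
top sleeve [215.8 119.9] 50 [0.6382 0.135  0.1614] 0.17
top sleeve [169.2 144.2] 33 [0.5642 0.2657 0.1611] 0.17
top sleeve [264.9 150.1] 48 [ 0.5523 -0.0079  0.1582] 0.162
top sleeve [159.9 174.7] 75 [0.4757 0.2879 0.1572] 0.169
top chuck [161.3  89.9] 1236 [0.7285 0.2993 0.1588] 0.2
top chuck [228.8  80.4] 16 [0.7654 0.1032 0.1472] 0.164
top chuck [215.9 120.4] 172 [0.6389 0.1355 0.1546] 0.183
top chuck [168.3 143.4] 218 [0.5672 0.2693 0.1574] 0.193
top chuck [265.  150.8] 84 [ 0.5521 -0.0084  0.1506] 0.162
top chuck [161.2 175.4] 186 [0.4751 0.2861 0.1502] 0.176
side sleeve [310.1 105.6] 21 [0.7359 0.362  0.1595] 0.167
side sleeve [317.3 121.4] 149 [0.7327 0.2663 0.1585] 0.17
side sleeve [267.3 127.4] 57 [0.5693 0.2629 0.1599] 0.17
side sleeve [237.8 128. ] 63 [0.4784 0.2822 0.1575] 0.169
side sleeve [301.1 149.4] 64 [0.6433 0.1282 0.1606] 0.17
side sleeve [344.4 149.9] 12 [0.7679 0.1024 0.1584] 0.167
side sleeve [281.9 184.4] 76 [ 0.5533 -0.0109  0.1563] 0.162
side chuck [316.8 120.1] 816 [0.7329 0.2728 0.1593] 0.2
side chuck [267.8 128.1] 219 [0.571  0.2636 0.1568] 0.193
side chuck [237.9 131. ] 148 [0.4777 0.2785 0.1491] 0.174
side chuck [301.  151.4] 216 [0.6436 0.1287 0.1526] 0.185
side chuck [344.  153.5] 32 [0.7675 0.1011 0.1462] 0.167
side chuck [281.9 187.1] 148 [ 0.5528 -0.0136  0.1492] 0.162
```

View pics/crop1.png

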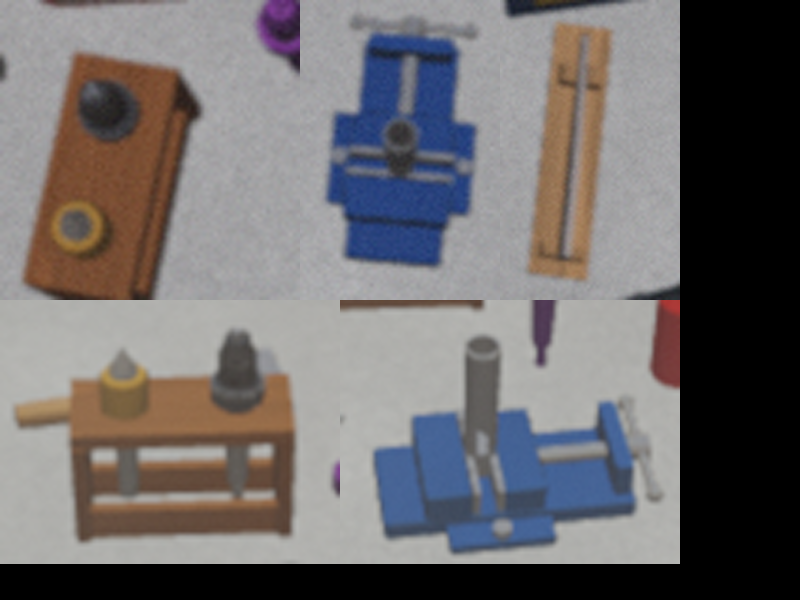

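Crop confirms: the dark-grey chuck is in the far rack hole and the brass centre in the near one. The drift is grey on edge in the cradle, thin end away from the robot, because the 60 mm cradle overhang is at the top of the image. Next I measure the axes.

Run:
```python
from h import *
from scipy.optimize import least_squares
for n in('top','side'):
    img=cv2.imread(f'pics/{n}0.png'); P=cloud(n,np.load(n+'0.npy'))
    def fit(c,zlo,zhi,r,rad=.03):
        m=(P[...,2]>zlo)&(P[...,2]<zhi)&(np.hypot(P[...,0]-c[0],P[...,1]-c[1])<rad); q=P[m]
        f=least_squares(lambda x:np.hypot(q[:,0]-x[0],q[:,1]-x[1])-r,c,loss='soft_l1',f_scale=.001)
        return f.x.round(4),len(q),np.std(f.fun).round(4)
    print(n,'sleeve side',fit((.553,-.012),.07,.15,.016),'chuck body',fit((.568,.266),.143,.163,.016),'ring',fit((.568,.266),.121,.137,.023))
    # rim/top disc
    for c,zlo,zhi,nm in(((.553,-.012),.157,.166,'rim'),):
        m=(P[...,2]>zlo)&(P[...,2]<zhi)&(np.hypot(P[...,0]-c[0],P[...,1]-c[1])<.03); q=P[m]
        (a,w,an)=cv2.minAreaRect((q[:,:2]*1000).astype(np.float32)); print(nm,np.round(a,1),np.round(w,1),len(q),np.median(q[:,2]).round(4))
    # jaws top
    hsv=cv2.cvtColor(img,cv2.COLOR_BGR2HSV); blue=cv2.inRange(hsv,(100,90,40),(125,255,255))>0
    m=blue&(abs(P[...,2]-.05)<.006)&(abs(P[...,0]-.55)<.12)&(abs(P[...,1]+.01)<.08); q=P[m]
    r=cv2.minAreaRect((q[:,:2]*1000).astype(np.float32)); print('jaws',np.round(r[0],1),np.round(r[1],1),round(r[2],1),len(q),np.median(q[:,2]).round(4))
    # base edges along x: blue below
    m=blue&(P[...,2]>.0)&(P[...,2]<.06)&(abs(P[...,0]-.55)<.16)&(abs(P[...,1]+.01)<.09); q=P[m]
    r=cv2.minAreaRect((q[:,:2]*1000).astype(np.float32)); print('vise',np.round(r[0],1),np.round(r[1],1),round(r[2],1))
    # drift: tall points over cradle
    m=(P[...,2]>.026)&(P[...,2]<.048)&(abs(P[...,1]+.21)<.06)&(P[...,0]>.37)&(P[...,0]<.72)&(hsv[...,1]<70); q=P[m]
    vx,vy,x0,y0=cv2.fitLine(q[:,:2].astype(np.float32),cv2.DIST_HUBER,0,.01,.01).ravel()
    s=(q[:,0]-x0)*vx+(q[:,1]-y0)*vy; print('drift',len(q),vx,vy,x0,y0,'ends',s.min(),s.max())
    for a in np.arange(s.min(),s.max(),.04): 
        k=(s>=a)&(s<a+.04)
        if k.any(): print('  ',round(a,3),q[k].mean(0).round(4),np.percentile(q[k][:,2],90).round(4))
    wood=cv2.inRange(hsv,(5,60,60),(25,200,255))>0
    m=wood&(P[...,2]<.03)&(abs(P[...,1]+.21)<.07)&(P[...,0]>.37)&(P[...,0]<.75); q=P[m]
    r=cv2.minAreaRect((q[:,:2]*1000).astype(np.float32)); print('cradle',np.round(r[0],1),np.round(r[1],1),round(r[2],1))
```

```text
top sleeve side (array([ 0.5499, -0.0131]), 98, np.float64(0.0027)) chuck body (array([0.5723, 0.2745]), 27, np.float64(0.0007)) ring (array([0.5728, 0.275 ]), 45, np.float64(0.0022))
rim [552.8  -8.4] [28.4 27. ] 31 0.1597
jaws [585.3  -9.4] [ 99.  172.8] 87.1 682 0.0488
vise [569.9  -8.4] [134.3 209.1] 86.2
drift 5 0.17775165 -0.98407537 0.6997414 -0.25251138 ends -0.010407151515811553 0.015992757279784095
   -0.01 [ 0.6997 -0.2525  0.0356] 0.0438
cradle [ 551.  -265.3] [ 32.  272.6] 88.7
side sleeve side (array([ 0.5543, -0.0078]), 222, np.float64(0.0021)) chuck body (array([0.5739, 0.2742]), 60, np.float64(0.0027)) ring (array([0.5734, 0.2742]), 51, np.float64(0.0029))
rim [553.4 -11.1] [33.4 27.2] 37 0.1589
jaws [586.6 -13.7] [ 99.5 173. ] 84.5 624 0.049
vise [570.1 -23.4] [123.3 208.7] 85.6
drift 41 0.13622539 -0.9906779 0.6993119 -0.2473392 ends -0.021544336446074706 0.022170516335999063
   -0.022 [ 0.6921 -0.2434  0.0342] 0.0429
   0.018 [ 0.7034 -0.2686  0.0295] 0.0333
cradle [ 551.7 -263.4] [ 32.7 275.2] 89.9
```

Run:
```python
from h import *
for n in('top','side'):
    img=cv2.imread(f'pics/{n}0.png'); P=cloud(n,np.load(n+'0.npy')); hsv=cv2.cvtColor(img,cv2.COLOR_BGR2HSV)
    reg=(abs(P[...,1]+.23)<.08)&(P[...,0]>.35)&(P[...,0]<.75)&(P[...,2]<.06)
    wood=(cv2.inRange(hsv,(5,70,60),(25,220,255))>0)&reg
    k,l,st,ce=cv2.connectedComponentsWithStats(wood.astype(np.uint8)); 
    hull=cv2.convexHull(np.argwhere(wood&np.isin(l,[i for i in range(1,k) if st[i,4]>30]))[:,::-1].astype(np.int32))
    hm=np.zeros(wood.shape,np.uint8); cv2.fillConvexPoly(hm,hull,1)
    q=P[(hm>0)&wood&(P[...,2]<.03)]; r=cv2.minAreaRect((q[:,:2]*1000).astype(np.float32)); print(n,'cradle',np.round(r[0],1),np.round(r[1],1),round(r[2],1),len(q))
    q=P[(hm>0)&(P[...,2]>.0275)&(P[...,2]<.05)]
    f=cv2.fitLine(q[:,:2].astype(np.float32),cv2.DIST_HUBER,0,.001,.001).ravel(); f=f*np.sign(f[0]) if 0 else f
    d=f[:2]*np.sign(f[0]); s=(q[:,:2]-f[2:])@d; print('drift top',len(q),d.round(4),np.degrees(np.arctan2(d[1],d[0])).round(2),f[2:].round(4))
    for a in np.arange(s.min(),s.max(),.03):
        m=(s>=a)&(s<a+.03)
        if m.any(): print('  ',q[m].mean(0).round(4),m.sum())
    # grey pixels strip per row inside hull (head part)
    g=(hm>0)&(hsv[...,1]<60); q=P[g]; f=cv2.fitLine(q[:,:2].astype(np.float32),cv2.DIST_HUBER,0,.001,.001).ravel(); d=f[:2]*np.sign(f[0])
    s=(q[:,:2]-f[2:])@d; print('grey',len(q),np.degrees(np.arctan2(d[1],d[0])).round(2),f[2:].round(4),'ends',(f[2:]+d*s.min()).round(4),(f[2:]+d*s.max()).round(4))
    # vise jaw side edges: blue at z~.05; extremes in y per x bin
    blue=(cv2.inRange(hsv,(100,90,40),(125,255,255))>0)&(abs(P[...,2]-.05)<.005)&(abs(P[...,0]-.55)<.06)&(abs(P[...,1]+.01)<.08)
    q=P[blue]; r=cv2.minAreaRect((q[:,:2]*1000).astype(np.float32)); print('jaws',np.round(r[0],1),np.round(r[1],1),round(r[2],2),cv2.boxPoints(r).round(0).tolist())
```

```text
top cradle [ 550.7 -288.7] [ 58.8 276. ] 84.0 1025
drift top 198 [ 0.9959 -0.0904] -5.19 [ 0.5496 -0.2878]
   [ 0.4446 -0.2777  0.0381] 25
   [ 0.4755 -0.2806  0.0395] 24
   [ 0.5062 -0.2836  0.0413] 25
   [ 0.5344 -0.2864  0.0393] 29
   [ 0.5627 -0.2897  0.0346] 26
   [ 0.5917 -0.2939  0.0315] 23
   [ 0.6232 -0.2994  0.0289] 10
   [ 0.7001 -0.2577  0.0408] 12
   [ 0.7058 -0.2914  0.0386] 24
grey 693 -1.24 [ 0.5635 -0.2779] ends [ 0.412  -0.2746] [ 0.7131 -0.2811]
jaws [549.8  -8.1] [ 99.  101.4] 86.29 [[496.0, -54.0], [597.0, -61.0], [604.0, 38.0], [502.0, 45.0]]
side cradle [ 550.8 -291.9] [ 60.3 273.3] 83.9 940
drift top 546 [ 0.9994 -0.0334] -1.91 [ 0.5186 -0.2899]
   [ 0.4459 -0.2818  0.0368] 84
   [ 0.4759 -0.2852  0.0381] 76
   [ 0.5059 -0.2888  0.0384] 76
   [ 0.5353 -0.2927  0.0375] 70
   [ 0.5656 -0.2955  0.035 ] 61
   [ 0.595  -0.2983  0.0314] 48
   [ 0.6209 -0.3028  0.0288] 22
   [ 0.6451 -0.3056  0.0279] 2
   [ 0.6992 -0.2489  0.0382] 48
   [ 0.7056 -0.2874  0.0391] 59
grey 2146 0.0 [0. 0.] ends [nan nan] [nan nan]
jaws [551.5 -10.4] [ 99.5 101.3] 84.53 [[496.0, -55.0], [597.0, -65.0], [607.0, 34.0], [506.0, 44.0]]
```

>>> send_rows([
  [0, 0, 0, -0.02, 0.1139],
  [0, 0, 0, -0.02, 0.1139],
  [0, 0, 0, -0.02, 0.1139],
  [0, 0, 0, -0.02, 0.1139],
  [0, 0.0135, -0.038, 0, 0],
  [0, 0.0135, -0.038, 0, 0],
  [0, 0.0135, -0.038, 0, 0],
  [0, 0.0135, -0.038, 0, 0],
  [0, 0.0135, -0.038, 0, 0],
  [0, 0.0135, -0.038, 0, 0],
  [0, 0.0135, -0.038, 0, 0],
  [0, 0.0135, -0.038, 0, 0],
  [0, 0.0135, -0.038, 0, 0],
  [0, 0.0135, -0.038, 0, 0],
  [0, 0.0135, -0.038, 0, 0],
  [0, 0.0135, -0.038, 0, 0],
  [0, 0.0135, -0.038, 0, 0],
  [0, 0.0135, -0.038, 0, 0],
  [0, 0.0135, -0.038, 0, 0],
  [0, 0.0135, -0.038, 0, 0],
])

```text
time_s: 1.77
position: [0.4909, 0.049, 0.2945]
tcp_rot: [[1.0, 0.0, -0.001], [0.0, -1.0, -0.0], [-0.001, 0.0, -1.0]]
force: [1.1, -0.9, -0.1]
opening: 1.001
grasp_force: 0.0
```

>>> send_rows([
  [0, 0.0137, -0.0375, 0, 0],
  [0, 0.0137, -0.0375, 0, 0],
  [0, 0.0137, -0.0375, 0, 0],
  [0, 0.0137, -0.0375, 0, 0],
  [0, 0.0137, -0.0375, 0, 0],
  [0, 0.0136, -0.0375, 0, 0],
  [0, 0, 0, 0.03, 0],
  [0, 0, 0, 0.03, 0],
  [0, 0, 0, 0.03, 0],
  [0, 0, 0, 0.03, 0],
  [0, 0, 0, 0.01, 0],
  [0, 0, 0, 0.0095, 0],
  [0, 0, 0, 0, 0],
  [0, 0, 0, 0, 0],
])

```text
time_s: 2.93
position: [0.5739, 0.272, 0.1561]
tcp_rot: [[1.0, 0.0, 0.002], [0.0, -1.0, 0.0], [0.002, -0.0, -1.0]]
force: [0.2, 1.1, -0.5]
opening: 1.003
grasp_force: 0.0
```

Run:
```python
from h import *
s=read_state(); print(s['position'],s['force'])
p,d=capture('side'); t,d2=capture('top')
a=cv2.resize(p[70:190,190:340],(600,480),interpolation=cv2.INTER_CUBIC)
cv2.imwrite('pics/g1.png',a)
```

```text
[0.573901   0.27202565 0.15612839] [ 0.24456947  1.05527259 -0.46535209]
```

View pics/g1.png

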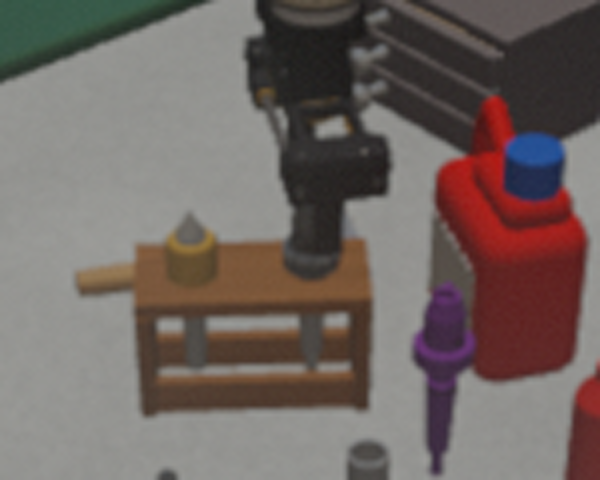

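The side view shows the fingers straddling the chuck body, with the ring below at crop (312,258) and the brass centre clear at (190,255).

>>> send_rows([
  [0, 0, 0, 0.001, 0],
  [0, 0, 0, 0.001, 0],
  [0, 0, 0, 0.001, 0],
  [0, 0, 0, 0, 0],
])

```text
time_s: 3.37
position: [0.5731, 0.2719, 0.1526]
tcp_rot: [[1.0, 0.0, 0.0], [0.0, -1.0, 0.0], [0.0, -0.0, -1.0]]
force: [0.5, -0.4, 0.5]
opening: 1.001
grasp_force: 0.0
```

>>> send_rows([
  [0, 0, 0, -0.002, 0],
  [142, 0, 0, 0, 0],
  [142, 0, 0, 0, 0],
  [142, 0, 0, 0, 0],
  [142, 0, 0, 0, 0],
  [142, 0, 0, 0, 0],
  [142, 0, 0, 0, 0],
])

```text
time_s: 3.95
position: [0.573, 0.2719, 0.1542]
tcp_rot: [[1.0, 0.0, -0.0], [0.0, -1.0, -0.0], [-0.0, 0.0, -1.0]]
force: [-0.4, -0.4, -0.9]
opening: 0.629
grasp_force: 0.0
```

>>> send_rows([
  [142, 0, 0, 0.001, 0],
  [142, 0, 0, 0.001, 0],
  [142, 0, 0, 0, 0],
  [142, 0, 0, 0, 0],
])

```text
time_s: 4.28
position: [0.573, 0.2719, 0.1521]
tcp_rot: [[1.0, 0.0, -0.0], [0.0, -1.0, -0.0], [-0.0, 0.0, -1.0]]
force: [0.2, 0.4, -0.0]
opening: 0.455
grasp_force: 0.0
```

>>> send_rows([
  [142, 0, 0, 0.001, 0],
  [142, 0, 0, 0, 0],
  [142, 0, 0, 0, 0],
])

```text
time_s: 4.53
position: [0.573, 0.2719, 0.1512]
tcp_rot: [[1.0, 0.0, -0.0], [0.0, -1.0, -0.0], [-0.0, 0.0, -1.0]]
force: [-0.2, -0.0, -0.0]
opening: 0.443
grasp_force: 0.0
```

>>> send_rows([
  [142, 0, 0, 0.001, 0],
  [142, 0, 0, 0, 0],
  [142, 0, 0, 0, 0],
])

```text
time_s: 4.78
position: [0.573, 0.2719, 0.1502]
tcp_rot: [[1.0, 0.0, -0.0], [0.0, -1.0, -0.0], [-0.0, 0.0, -1.0]]
force: [0.3, 0.0, 0.2]
opening: 0.446
grasp_force: 0.0
```

>>> send_rows([
  [142, 0, 0, 0.0015, 0],
  [142, 0, 0, 0, 0],
  [142, 0, 0, 0, 0],
])

```text
time_s: 5.03
position: [0.573, 0.2719, 0.1486]
tcp_rot: [[1.0, 0.0, -0.0], [0.0, -1.0, -0.0], [-0.0, 0.0, -1.0]]
force: [0.4, 0.4, 0.4]
opening: 0.439
grasp_force: 0.0
```

Run:
```python
from h import *
s=read_state(); print(s['position'],s['force'],s['opening'],finger_overhang)
p,d=capture('side')
a=cv2.resize(p[110:170,235:300],(650,600),interpolation=cv2.INTER_CUBIC)
cv2.imwrite('pics/g2.png',a)
```

```text
[0.57295299 0.2718896  0.1486023 ] [0.35125264 0.35133264 0.40925506] 0.4392409896993974 0.014
```

View pics/g2.png

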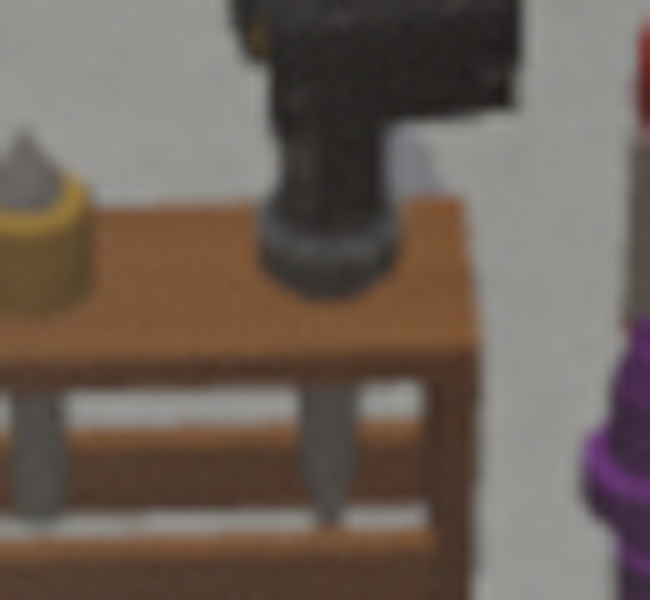

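The fingers are on the body just above the ring, whose edge is at crop (330,240). I keep feeling downward.

>>> send_rows([
  [142, 0, 0, 0.001, 0],
  [142, 0, 0, 0, 0],
])

```text
time_s: 5.25
position: [0.573, 0.2719, 0.1476]
tcp_rot: [[1.0, 0.0, -0.0], [0.0, -1.0, -0.0], [-0.0, 0.0, -1.0]]
force: [0.5, -0.6, 0.6]
opening: 0.447
grasp_force: 0.0
```

>>> send_rows([
  [142, 0, 0, 0.001, 0],
  [142, 0, 0, 0, 0],
])

```text
time_s: 5.42
position: [0.573, 0.2719, 0.1466]
tcp_rot: [[1.0, 0.0, -0.0], [0.0, -1.0, -0.0], [-0.0, 0.0, -1.0]]
force: [0.4, 0.6, 0.8]
opening: 0.44
grasp_force: 0.0
```

>>> send_rows([
  [142, 0, 0, 0.001, 0],
  [142, 0, 0, 0, 0],
])

```text
time_s: 5.58
position: [0.5729, 0.2719, 0.1455]
tcp_rot: [[1.0, 0.0, -0.0], [0.0, -1.0, -0.0], [-0.0, 0.0, -1.0]]
force: [0.9, -0.2, -0.3]
opening: 0.443
grasp_force: 0.0
```

>>> send_rows([
  [142, 0, 0, -0.0055, 0],
  [142, 0, 0, -0.005, 0],
  [255, 0, 0, 0, 0],
  [255, 0, 0, 0, 0],
  [255, 0, 0, 0, 0],
  [255, 0, 0, 0, 0],
  [255, 0, 0, 0, 0],
  [255, 0, 0, 0, 0],
  [255, 0, 0, 0, 0],
])

```text
time_s: 6.33
position: [0.5741, 0.2733, 0.1583]
tcp_rot: [[1.0, 0.0, 0.004], [0.0, -1.0, 0.003], [0.004, -0.003, -1.0]]
force: [-1.2, 1.8, 7.3]
opening: 0.276
grasp_force: 45.8
```

>>> send_rows([
  [172, 0, 0, 0, 0],
  [172, 0, 0, 0, 0],
  [172, 0, 0, 0.001, 0],
  [172, 0, 0, 0.001, 0],
  [172, 0, 0, 0, 0],
])

```text
time_s: 6.75
position: [0.5744, 0.2723, 0.1582]
tcp_rot: [[1.0, 0.001, 0.004], [0.001, -1.0, 0.001], [0.004, -0.001, -1.0]]
force: [-4.2, -1.4, 16.3]
opening: 0.326
grasp_force: 8.0
```

>>> send_rows([
  [172, 0, 0, 0.001, 0],
  [172, 0, 0, 0.001, 0],
  [172, 0, 0, 0, 0],
])

```text
time_s: 7.0
position: [0.575, 0.2728, 0.158]
tcp_rot: [[1.0, 0.001, 0.006], [0.0, -1.0, 0.002], [0.006, -0.002, -1.0]]
force: [-4.5, -0.8, 21.6]
opening: 0.325
grasp_force: 12.2
```

>>> send_rows([
  [172, 0, 0, -0.005, 0],
  [172, 0, 0, 0, 0],
  [255, 0, 0, 0, 0],
  [255, 0, 0, 0, 0],
  [255, 0, 0, 0, 0],
  [255, 0, 0, 0, 0],
  [255, 0, 0, 0, 0],
])

```text
time_s: 7.58
position: [0.5739, 0.2732, 0.1586]
tcp_rot: [[1.0, -0.0, 0.002], [-0.0, -1.0, 0.003], [0.002, -0.003, -1.0]]
force: [-1.6, 3.0, 9.4]
opening: 0.277
grasp_force: 31.3
```

Run:
```python
from h import *
s=read_state(); print(s['position'],s['force'],s['opening'])
p,d=capture('side'); t,d2=capture('top')
a=cv2.resize(p[105:165,235:300],(400,370),interpolation=cv2.INTER_CUBIC);b=cv2.resize(t[115:175,135:200],(400,370),interpolation=cv2.INTER_CUBIC)
o=np.hstack([a,b]); o=np.clip(o*2.,0,255).astype(np.uint8)
cv2.imwrite('pics/g3.png',o)
P=cloud('side',d); m=np.hypot(P[...,0]-.574,P[...,1]-.274)<.06
q=P[110:165,250:290].reshape(-1,3); q=q[(np.hypot(q[:,0]-.574,q[:,1]-.274)<.03)&(q[:,2]>.116)]
for z in np.arange(.118,.17,.004):
    k=q[abs(q[:,2]-z)<.002]
    if len(k): print(round(z,3),len(k),(k[:,0].max()-k[:,0].min()).round(4),k[:,1].min().round(4))
```

```text
[0.5738858  0.27324587 0.15856905] [-1.59263751  2.97787194  9.35952612] 0.277322618330982
0.118 48 0.0585 0.2452
0.122 8 0.0366 0.2463
0.126 13 0.0454 0.2507
0.13 9 0.0339 0.2491
0.134 13 0.0448 0.2483
0.138 31 0.0459 0.2486
0.142 33 0.0435 0.2468
0.146 10 0.0329 0.2485
0.15 12 0.0193 0.2541
0.154 14 0.0276 0.2548
0.158 12 0.0268 0.2569
0.162 5 0.0163 0.2579
0.166 6 0.0186 0.256
0.17 13 0.0273 0.2523
```

View pics/g3.png

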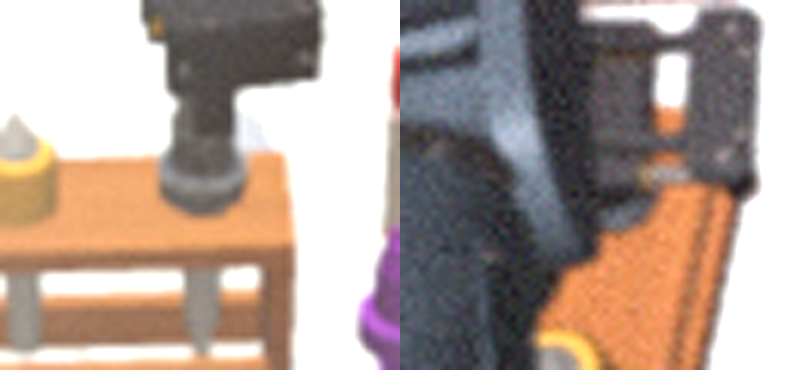

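The fingers stand on the ring and grip the body. Next: lift and carry.

>>> send_rows([
  [255, 0, 0, -0.005, 0],
  [255, 0, 0, -0.01, 0],
  [255, 0, 0, -0.02, 0],
  [255, 0, 0, -0.02, 0],
  [255, 0, 0, -0.025, 0],
  [255, 0, 0, -0.03, 0],
  [255, 0, 0, -0.03, 0],
  [255, 0, 0, -0.03, 0],
  [255, 0, 0, -0.02, 0],
  [255, 0, 0, -0.01, 0],
  [255, 0, 0, 0, 0],
  [255, 0, 0, 0, 0],
])

```text
time_s: 8.68
position: [0.572, 0.2714, 0.3551]
tcp_rot: [[1.0, 0.0, -0.004], [0.0, -1.0, -0.001], [-0.004, 0.001, -1.0]]
force: [-0.1, -0.1, -10.2]
opening: 0.279
grasp_force: 30.4
```

>>> send_rows([
  [255, -0.001, 0.012, 0, 0],
  [255, -0.001, 0.02, 0, 0],
  [255, -0.002, 0.025, 0, 0],
  [255, -0.002, 0.03, 0, 0],
  [255, -0.003, 0.03, 0, 0],
  [255, -0.003, 0.03, 0, 0],
  [255, -0.002, 0.03, 0, 0],
  [255, -0.002, 0.03, 0, 0],
  [255, -0.001, 0.03, 0, 0],
  [255, -0.001, 0.02, 0, 0],
  [255, -0.001, 0.014, 0, 0],
  [255, -0.001, 0.01, 0, 0],
  [255, 0, 0.001, 0, 0],
  [255, 0, 0, 0, 0],
  [255, 0, 0, 0, 0],
])

```text
time_s: 9.93
position: [0.5527, -0.0092, 0.3565]
tcp_rot: [[1.0, 0.001, -0.002], [0.001, -1.0, 0.002], [-0.002, -0.002, -1.0]]
force: [0.4, 0.9, -8.9]
opening: 0.275
grasp_force: 30.2
```

Run:
```python
from h import *
s=read_state(); print(s['position'],s['force'],s['opening'])
o=[]
for n,(u,v) in(('side',(235,110)),('top',(220,90))):
    p,d=capture(n); cv2.imwrite(f'pics/{n}1.png',p); np.save(f'{n}1.npy',d)
    o.append(cv2.resize(p[v:v+110,u:u+80],(400,550),interpolation=cv2.INTER_CUBIC))
cv2.imwrite('pics/g4.png',np.clip(np.hstack(o)*1.5,0,255).astype(np.uint8))
```

```text
[ 0.55265988 -0.00915233  0.35645002] [ 0.3956775   0.92969629 -8.86076386] 0.27493407912704193
```

View pics/g4.png

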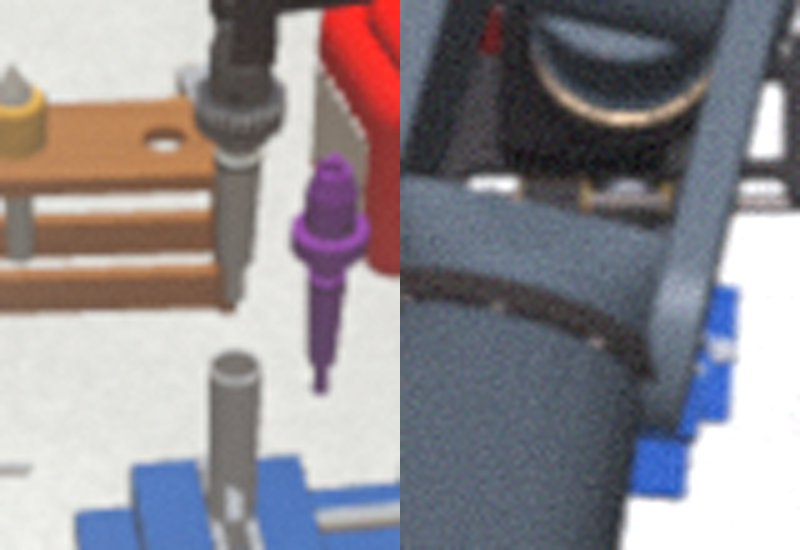

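```bash
cat > meas.py <<'E'
from h import *
def axis(img,d,zs,rad,xy):
    """lateral (image column) residual and range residual, of a vertical cylinder vs assumed xy"""
    n='side'; P=cloud(n,d); t=cal(n)[2]; v=np.array(xy)-t[:2]; rng=np.hypot(*v); v/=rng; l=np.array([v[1],-v[0]])
    L=[];F=[]
    hsvv=img.astype(float)
    for z,r in zip(zs,rad):
        u,w=proj(n,[[*xy,z]])[0]; row=int(round(w)); g=cv2.GaussianBlur(img,(3,3),0)[row-1:row+2].astype(float).mean(0)
        # px per m
        a=proj(n,[[xy[0]+l[0]*r,xy[1]+l[1]*r,z]])[0]; h=abs(a[0]-u)
        gr=np.abs(np.gradient(g,axis=0)).sum(1); f=lambda c:(lambda i:i+ (0.5*(gr[i-1]-gr[i+1])/(gr[i-1]-2*gr[i]+gr[i+1])))(int(round(c))-3+np.argmax(gr[int(round(c))-3:int(round(c))+4]))
        e0,e1=f(u-h),f(u+h); L.append(((e0+e1)/2-u)/h*r*1000*np.sign(a[0]-u)); 
        q=P[row-1:row+2,int(u)-1:int(u)+3].reshape(-1,3); s=(q[:,:2]-t[:2])@v; F.append((np.nanmedian(s)+r-rng)*1000)
    return np.round(L,2),np.round(F,2),v,l
E
python3 - <<'E'
from meas import *
i=cv2.imread('pics/side1.png');d=np.load('side1.npy')
i0=cv2.imread('pics/side0.png');d0=np.load('side0.npy')
xy=(.5527,-.0092)
zs=np.arange(.065,.156,.01)
for a,b in((i,d),(i0,d0)):
    L,F,v,l=axis(a,b,zs,[.016]*len(zs),xy); print('sleeve',L,F,np.median(L),np.median(F))
zl=.3565-.059; zs=zl-np.arange(.006,.066,.006); L,F,v,l=axis(i,d,zs,.0125-(zl-zs)*.05,xy); print('shank',L,F,np.median(L),np.median(F),v,l)
g=i.astype(int).sum(2); 
for z in np.arange(.285,.306,.0015): u=proj('side',[[*xy,z]])[0]; print(round(z,4),u.round(1),g[int(round(u[1])),int(u[0])-1:int(u[0])+3].mean())
E
```

```text
sleeve [-5.34 -2.14  0.5   0.    0.08  0.12  0.17  0.22  0.08  0.02] [13.59  4.84  3.    2.27  2.95  1.88  1.01  3.46  3.38 26.28] 0.08 3.19
sleeve [-5.33 -2.15  0.48  0.    0.11  0.13  0.16  0.19  0.1   0.04] [14.06  3.47  1.8   1.25  2.04  1.89  1.58  0.99  2.63 26.68] 0.10500000000000001 1.9649999999999999
shank [-1.87 -1.85 -3.18 -3.14 -3.36 -3.84 -0.74 -0.6  -3.3  -3.13] [0.91 2.63 1.92 1.92 2.12 3.36 2.93 2.61 3.04 2.77] -3.135 2.62 [0.24313449 0.96999259] [ 0.96999259 -0.24313449]
0.285 [282.7 145.5] 218.75
0.2865 [282.7 145. ] 218.75
0.288 [282.7 144.5] 218.75
0.2895 [282.7 144. ] 189.25
0.291 [282.8 143.5] 189.25
0.2925 [282.8 143.1] 253.75
0.294 [282.8 142.6] 253.75
0.2955 [282.8 142.1] 315.25
0.297 [282.8 141.6] 315.25
0.2985 [282.8 141.1] 278.5
0.3 [282.8 140.6] 278.5
0.3015 [282.9 140.1] 203.0
0.303 [282.9 139.6] 203.0
0.3045 [282.9 139.1] 168.75
0.306 [282.9 138.6] 168.75
```

Run:
```python
from meas import *
i=cv2.imread('pics/side1.png'); h=cv2.cvtColor(i,cv2.COLOR_BGR2HSV)
for r in range(138,175,2): 
    u=proj('side',[[.5527,-.0092,np.interp(r,[138.6,145.5,183],[.306,.285,.16])]])[0]; print(r,u.round(1),'V',h[r,272:294,2].tolist())
r0=[176,190,200]
for r in r0: print(r,'V',h[r,272:294,2].tolist())
```

```text
138 [282.9 138.6] V [115, 121, 123, 118, 110, 94, 70, 57, 56, 56, 59, 60, 57, 58, 60, 75, 113, 143, 152, 154, 152, 151]
140 [282.9 140. ] V [125, 126, 125, 127, 126, 118, 102, 91, 78, 72, 69, 74, 73, 81, 104, 130, 143, 150, 151, 153, 152, 152]
142 [282.8 142. ] V [127, 128, 127, 127, 128, 107, 77, 95, 107, 109, 107, 106, 105, 103, 90, 120, 151, 152, 153, 153, 151, 154]
144 [282.7 144. ] V [116, 118, 117, 118, 116, 103, 77, 65, 67, 67, 68, 68, 65, 66, 80, 127, 153, 153, 152, 153, 151, 151]
146 [282.7 146. ] V [79, 80, 80, 79, 80, 76, 70, 74, 79, 78, 79, 79, 77, 75, 90, 130, 152, 152, 153, 153, 153, 154]
148 [282.6 148.1] V [114, 116, 122, 127, 115, 86, 72, 73, 78, 76, 79, 79, 77, 75, 102, 138, 153, 152, 150, 152, 153, 154]
150 [282.6 150.3] V [152, 152, 153, 154, 137, 97, 71, 74, 77, 78, 80, 78, 76, 77, 107, 141, 151, 150, 150, 150, 153, 155]
152 [282.5 152.3] V [129, 130, 131, 131, 118, 85, 67, 73, 78, 79, 78, 78, 75, 77, 121, 151, 151, 150, 150, 152, 154, 153]
154 [282.4 154.4] V [95, 94, 96, 93, 87, 75, 69, 73, 78, 78, 78, 78, 74, 82, 125, 152, 153, 151, 153, 152, 146, 131]
156 [28
[... 852 characters left out ...]
.6] V [83, 84, 84, 84, 83, 79, 75, 74, 76, 78, 106, 136, 150, 155, 153, 154, 153, 153, 153, 153, 154, 154]
172 [281.9 172.5] V [135, 138, 139, 139, 139, 138, 127, 108, 106, 114, 137, 153, 154, 151, 151, 152, 153, 155, 155, 153, 154, 153]
174 [281.8 174.5] V [154, 154, 155, 155, 156, 156, 155, 154, 153, 153, 154, 154, 154, 154, 153, 153, 153, 155, 153, 153, 152, 153]
176 V [152, 153, 155, 154, 152, 152, 153, 155, 156, 156, 156, 154, 154, 154, 153, 153, 152, 152, 154, 155, 156, 155]
190 V [152, 151, 152, 153, 128, 77, 73, 77, 79, 79, 79, 79, 79, 76, 86, 129, 154, 155, 154, 155, 153, 153]
200 V [153, 150, 148, 147, 123, 78, 76, 81, 80, 79, 81, 79, 79, 79, 114, 142, 143, 140, 140, 142, 142, 141]
```

The chuck is held with its line at crop (238,158). Its tang hangs about 3 mm towards −x of the sleeve axis because of a slight tilt, so I shift +2 mm in x and lower gently.

>>> send_rows([
  [255, 0.002, 0, 0, 0],
  [255, 0, 0, 0.01, 0],
  [255, 0, 0, 0.015, 0],
  [255, 0, 0, 0.015, 0],
  [255, 0, 0, 0.01, 0],
  [255, 0, 0, 0.008, 0],
  [255, 0, 0, 0.008, 0],
  [255, 0, 0, 0.008, 0],
  [255, 0, 0, 0.008, 0],
  [255, 0, 0, 0.008, 0],
  [255, 0, 0, 0.008, 0],
  [255, 0, 0, 0.008, 0],
  [255, 0, 0, 0.005, 0],
  [255, 0, 0, 0, 0],
  [255, 0, 0, 0, 0],
])

```text
time_s: 11.28
position: [0.555, -0.0101, 0.246]
tcp_rot: [[1.0, 0.0, -0.001], [0.0, -1.0, 0.0], [-0.001, -0.0, -1.0]]
force: [-0.5, -0.0, -8.6]
opening: 0.28
grasp_force: 30.2
```

>>> send_rows([
  [255, 0, 0, 0.004, 0],
  [255, 0, 0, 0.004, 0],
  [255, 0, 0, 0.003, 0],
  [255, 0, 0, 0.002, 0],
  [255, 0, 0, 0, 0],
  [255, 0, 0, 0, 0],
])

```text
time_s: 11.78
position: [0.555, -0.01, 0.2331]
tcp_rot: [[1.0, 0.0, -0.0], [0.0, -1.0, 0.0], [-0.0, -0.0, -1.0]]
force: [0.1, 1.1, -8.3]
opening: 0.275
grasp_force: 30.4
```

>>> send_rows([
  [255, 0, 0, 0.002, 0],
  [255, 0, 0, 0.002, 0],
  [255, 0, 0, 0.001, 0],
  [255, 0, 0, 0, 0],
  [255, 0, 0, 0, 0],
])

```text
time_s: 12.2
position: [0.555, -0.0099, 0.2284]
tcp_rot: [[1.0, 0.0, -0.0], [0.0, -1.0, 0.0], [-0.0, -0.0, -1.0]]
force: [-1.2, 1.6, -7.5]
opening: 0.273
grasp_force: 30.5
```

>>> send_rows([
  [255, -0.001, 0, 0.001, 0],
  [255, 0, 0, 0.001, 0],
  [255, 0, 0, 0.001, 0],
  [255, 0, 0, 0, 0],
  [255, 0, 0, 0, 0],
])

```text
time_s: 12.62
position: [0.5547, -0.0099, 0.226]
tcp_rot: [[1.0, 0.0, 0.002], [0.0, -1.0, 0.0], [0.002, -0.0, -1.0]]
force: [-0.3, 3.9, 1.4]
opening: 0.276
grasp_force: 31.1
```

>>> send_rows([
  [255, 0, 0, 0.001, 0],
  [255, 0, 0, 0.001, 0],
  [255, 0, 0, 0, 0],
  [255, 0, 0, 0, 0],
])

```text
time_s: 12.95
position: [0.5549, -0.0099, 0.2246]
tcp_rot: [[1.0, 0.0, 0.002], [0.0, -1.0, 0.0], [0.002, -0.0, -1.0]]
force: [-3.0, 3.6, 5.7]
opening: 0.279
grasp_force: 31.6
```

>>> send_rows([
  [255, -0.001, 0.001, 0.001, 0],
  [255, 0, 0, 0.001, 0],
  [255, 0, 0, 0, 0],
])

```text
time_s: 13.2
position: [0.5549, -0.0102, 0.224]
tcp_rot: [[1.0, -0.0, 0.005], [-0.0, -1.0, 0.001], [0.005, -0.001, -1.0]]
force: [-1.8, 5.4, 10.7]
opening: 0.275
grasp_force: 32.2
```

>>> send_rows([
  [160, 0, 0, 0, 0],
  [150, 0, 0, 0, 0],
  [150, 0, 0, 0, 0],
  [150, 0, 0, 0, 0],
  [150, 0, 0, 0, 0],
])

```text
time_s: 13.62
position: [0.5551, -0.0138, 0.2237]
tcp_rot: [[1.0, 0.001, 0.005], [0.001, -1.0, -0.006], [0.005, 0.006, -1.0]]
force: [-2.4, -3.7, 9.0]
opening: 0.406
grasp_force: 4.6
```

>>> send_rows([
  [150, 0, 0, -0.002, 0],
  [150, 0, 0, -0.002, 0],
  [150, 0, 0, -0.002, 0],
  [150, 0, 0, 0, 0],
  [150, 0, 0, 0, 0],
])

```text
time_s: 14.03
position: [0.5533, -0.0112, 0.2272]
tcp_rot: [[1.0, 0.0, 0.0], [0.0, -1.0, -0.0], [0.0, 0.0, -1.0]]
force: [0.1, -0.3, 0.2]
opening: 0.412
grasp_force: 0.0
```

Run:
```python
from meas import *
s=read_state(); print(s['position'],s['force'],s['opening'])
i,d=capture('side'); cv2.imwrite('pics/side2.png',i)
h=cv2.cvtColor(i,cv2.COLOR_BGR2HSV)
cv2.imwrite('pics/g5.png',np.clip(cv2.resize(i[120:215,245:325],(505,600),interpolation=cv2.INTER_CUBIC)*1.5,0,255).astype(np.uint8))
for r in range(160,196): 
    print(r,'V',h[r,274:292,2].tolist())
print(proj('side',[[.5528,-.0092,z] for z in(.16,.165,.182,.2)]).round(1))
```

```text
[ 0.55333787 -0.01119493  0.22722498] [ 0.0880384  -0.2684107   0.24479396] 0.4115574471215326
160 V [106, 108, 90, 52, 44, 44, 43, 41, 45, 43, 43, 42, 42, 43, 42, 63, 109, 134]
161 V [142, 140, 117, 62, 50, 50, 52, 48, 43, 43, 40, 42, 40, 42, 44, 77, 131, 156]
162 V [146, 144, 118, 65, 55, 60, 55, 49, 45, 44, 42, 42, 42, 42, 45, 77, 130, 155]
163 V [130, 129, 107, 64, 59, 61, 55, 47, 43, 47, 41, 44, 43, 44, 46, 78, 130, 154]
164 V [116, 113, 94, 63, 59, 60, 56, 46, 43, 43, 46, 43, 44, 44, 46, 88, 137, 155]
165 V [92, 91, 77, 58, 58, 61, 56, 49, 46, 43, 43, 43, 43, 41, 49, 99, 142, 155]
166 V [88, 86, 73, 56, 56, 59, 56, 46, 47, 47, 43, 41, 45, 45, 55, 103, 143, 156]
167 V [88, 86, 70, 55, 50, 57, 55, 48, 46, 47, 47, 47, 49, 48, 65, 104, 141, 156]
168 V [85, 78, 64, 54, 55, 54, 54, 51, 55, 53, 50, 54, 52, 52, 64, 92, 129, 153]
169 V [80, 73, 61, 52, 54, 55, 53, 54, 53, 55, 54, 51, 53, 52, 61, 76, 112, 145]
170 V [86, 71, 60, 53, 52, 53, 52, 51, 53, 54, 53, 53, 52, 54, 62, 74, 104, 141]
171 V [89, 77, 68, 55, 54, 53, 50, 46, 49, 54, 54, 54, 55, 56, 65, 74, 98, 138]
172 V [84, 75, 71, 
[... 1424 characters left out ...]
 88, 132, 158, 158, 157, 157]
189 V [155, 155, 129, 77, 74, 79, 79, 81, 79, 79, 79, 78, 87, 132, 157, 157, 157, 154]
190 V [154, 154, 128, 79, 75, 78, 79, 79, 80, 79, 80, 77, 88, 132, 157, 156, 156, 156]
191 V [155, 155, 130, 80, 74, 79, 79, 80, 80, 81, 78, 76, 94, 136, 157, 158, 157, 157]
192 V [154, 154, 131, 76, 74, 77, 80, 80, 82, 81, 81, 79, 97, 138, 158, 157, 156, 157]
193 V [154, 154, 133, 77, 76, 79, 80, 80, 80, 82, 81, 75, 97, 135, 157, 156, 155, 155]
194 V [155, 155, 131, 78, 76, 78, 81, 81, 79, 80, 79, 75, 99, 136, 155, 155, 155, 154]
195 V [155, 155, 132, 79, 76, 79, 81, 82, 81, 80, 81, 77, 104, 141, 156, 155, 156, 153]
[[281.6 183. ]
 [281.7 181.6]
 [281.8 176.8]
 [282.  171.5]]
```

View pics/g5.png

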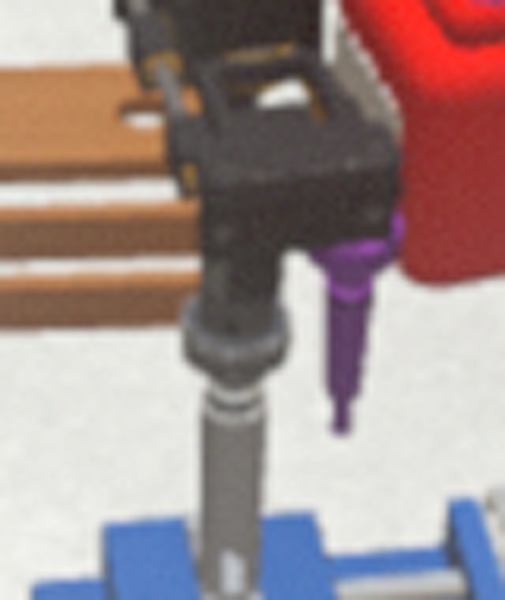

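The chuck rests centred in the sleeve with its line just above the mouth at crop (237,408). I regrip it standing on the ring.

>>> send_rows([
  [150, 0, -0.001, 0.001, 0],
  [255, 0, 0, 0, 0],
  [255, 0, 0, 0, 0],
  [255, 0, 0, 0, 0],
  [255, 0, 0, 0, 0],
  [255, 0, 0, 0, 0],
])

```text
time_s: 14.58
position: [0.5529, -0.0094, 0.226]
tcp_rot: [[1.0, 0.0, -0.001], [0.0, -1.0, 0.001], [-0.001, -0.001, -1.0]]
force: [1.3, 1.9, -1.5]
opening: 0.276
grasp_force: 30.0
```

>>> send_rows([
  [172, 0, 0, 0, 0],
  [172, 0, 0, 0.001, 0],
  [172, 0, 0, 0.001, 0],
  [172, 0, 0, 0.001, 0],
  [172, 0, 0, 0.001, 0],
  [172, 0, 0, 0, 0],
])

```text
time_s: 15.08
position: [0.5537, -0.0106, 0.2237]
tcp_rot: [[1.0, 0.0, 0.002], [0.0, -1.0, -0.001], [0.002, 0.001, -1.0]]
force: [-1.6, -0.1, 6.5]
opening: 0.325
grasp_force: 3.4
```

>>> send_rows([
  [255, 0, 0, 0, 0],
  [255, 0, 0, 0, 0],
  [255, 0, 0, 0, 0],
  [255, 0, 0, 0, 0],
  [255, 0, 0, 0.001, 0],
  [255, 0, 0, 0, 0],
])

```text
time_s: 15.58
position: [0.5538, -0.0095, 0.2235]
tcp_rot: [[1.0, -0.0, 0.003], [-0.0, -1.0, 0.001], [0.003, -0.001, -1.0]]
force: [-2.8, 3.4, 11.0]
opening: 0.272
grasp_force: 31.9
```

>>> send_rows([
  [255, -0.0005, -0.0007, 0.0007, 0],
  [255, 0, 0, 0, 0],
  [255, 0, 0, 0, 0.06],
  [255, 0, 0, 0, 0.1],
  [255, 0, 0, 0, 0.1],
])

```text
time_s: 16.0
position: [0.5536, -0.0095, 0.2226]
tcp_rot: [[0.965, -0.261, 0.003], [-0.261, -0.965, -0.001], [0.003, -0.0, -1.0]]
force: [-1.3, 1.3, 7.6]
opening: 0.276
grasp_force: 32.6
```

>>> send_rows([
  [255, 0, 0, 0.0012, 0],
  [255, 0, 0, 0.0003, 0.1],
  [255, 0, 0, 0.0002, 0.1],
  [255, 0, 0, 0.0002, 0.1],
  [255, 0, 0, 0.0002, 0.1],
  [255, 0, 0, 0.0002, 0.1],
])

```text
time_s: 16.5
position: [0.5535, -0.0099, 0.2212]
tcp_rot: [[0.723, -0.691, 0.003], [-0.691, -0.723, -0.002], [0.004, -0.001, -1.0]]
force: [-4.1, 0.3, 15.0]
opening: 0.275
grasp_force: 34.5
```

>>> send_rows([
  [255, 0, 0, 0, -0.05],
  [255, 0, 0, 0.0002, -0.1],
  [255, 0, 0, 0.0002, -0.12],
  [255, 0, 0, 0.0001, -0.12],
  [255, 0, 0, 0.0001, -0.12],
  [255, 0, 0, 0.0001, -0.12],
  [255, 0, 0, 0.0001, -0.12],
  [255, 0, 0, 0, -0.1],
])

```text
time_s: 17.17
position: [0.5536, -0.0092, 0.22]
tcp_rot: [[0.996, 0.094, 0.004], [0.094, -0.996, 0.001], [0.004, -0.0, -1.0]]
force: [-2.5, 2.4, 12.0]
opening: 0.276
grasp_force: 35.1
```

>>> send_rows([
  [255, 0, 0, 0.0006, -0.1],
  [255, 0, 0, 0.0002, -0.12],
  [255, 0, 0, 0.0001, -0.12],
  [255, 0, 0, 0.0001, -0.12],
  [255, 0, 0, 0.0001, -0.12],
  [255, 0, 0, 0.0001, -0.12],
  [255, 0, 0, 0, -0.05],
  [255, 0, 0, 0, 0.06],
  [255, 0, 0, 0.0001, 0.12],
  [255, 0, 0, 0.0001, 0.12],
  [255, 0, 0, 0, 0.12],
])

```text
time_s: 18.08
position: [0.5535, -0.0089, 0.2189]
tcp_rot: [[0.915, 0.404, 0.003], [0.404, -0.915, 0.0], [0.003, 0.001, -1.0]]
force: [-2.4, 2.9, 12.9]
opening: 0.277
grasp_force: 35.8
```

>>> send_rows([
  [255, 0, 0, 0.0004, 0.12],
  [255, 0, 0, 0.0001, 0.12],
  [255, 0, 0, 0.0001, 0.12],
  [255, 0, 0, 0.0001, 0.12],
  [255, 0, 0, 0, 0.12],
  [255, 0, 0, 0, 0.12],
  [255, 0, 0, 0, 0.12],
  [255, 0, 0, 0, 0.12],
  [255, 0, 0, 0, 0.05],
  [255, 0, 0, 0, 0],
])

```text
time_s: 18.92
position: [0.5534, -0.0099, 0.2182]
tcp_rot: [[0.83, -0.557, 0.003], [-0.557, -0.83, -0.002], [0.003, -0.0, -1.0]]
force: [-3.6, 0.5, 13.9]
opening: 0.279
grasp_force: 36.1
```

Run:
```python
from meas import *
s=read_state(); print(s['position'],s['force'],s['joint_positions'])
i,d=capture('side'); cv2.imwrite('pics/side3.png',i)
h=cv2.cvtColor(i,cv2.COLOR_BGR2HSV)
for r in range(172,192): print(r,'V',h[r,276:289,2].tolist())
```

```text
[ 0.5534307  -0.0098501   0.21822118] [-3.57336076  0.48942419 13.8520216 ] [-1.25600824e+01  2.43973533e+01  9.23563749e+01 -5.40675733e-02
  6.30556770e+01  1.11332473e+02]
172 V [64, 47, 47, 49, 54, 54, 55, 55, 54, 53, 51, 53, 59]
173 V [67, 55, 48, 51, 55, 53, 53, 58, 55, 52, 52, 55, 65]
174 V [73, 67, 60, 54, 55, 54, 54, 54, 53, 57, 60, 68, 77]
175 V [80, 83, 72, 67, 64, 62, 62, 62, 66, 65, 71, 71, 82]
176 V [77, 84, 79, 81, 79, 77, 77, 75, 81, 83, 77, 74, 78]
177 V [64, 75, 79, 77, 80, 82, 81, 80, 78, 81, 74, 71, 65]
178 V [58, 63, 68, 66, 74, 76, 75, 76, 69, 72, 62, 61, 56]
179 V [72, 58, 61, 61, 63, 62, 66, 66, 61, 62, 56, 57, 78]
180 V [114, 84, 60, 57, 57, 57, 57, 56, 57, 57, 59, 78, 118]
181 V [140, 112, 79, 60, 60, 60, 62, 59, 60, 72, 96, 123, 144]
182 V [144, 123, 103, 81, 71, 69, 71, 71, 78, 97, 115, 139, 155]
183 V [144, 119, 111, 107, 95, 88, 90, 90, 100, 110, 113, 135, 154]
184 V [140, 106, 103, 107, 108, 108, 109, 106, 104, 98, 104, 134, 155]
185 V [133, 93, 93, 98, 101, 104, 104, 100, 97, 99, 97, 127, 154]
186 V [128, 84, 87, 95, 94, 94, 94, 89, 95, 97, 91, 127, 153]
187 V [126, 78, 76, 83, 85, 89, 89, 84, 83, 81, 88, 130, 156]
188 V [128, 79, 74, 78, 78, 82, 83, 82, 81, 78, 89, 132, 157]
189 V [130, 78, 75, 78, 80, 80, 80, 81, 78, 78, 89, 132, 159]
190 V [129, 78, 76, 79, 81, 80, 80, 80, 79, 77, 87, 131, 157]
191 V [131, 77, 75, 78, 80, 82, 80, 80, 80, 79, 94, 136, 158]
```

>>> send_rows([
  [255, 0, 0, 0.0004, -0.06],
  [255, 0, 0, 0, -0.12],
  [255, 0, 0, 0, -0.12],
  [255, 0, 0, 0.0001, -0.12],
  [255, 0, 0, 0, -0.12],
  [255, 0, 0, 0.0001, -0.12],
  [255, 0, 0, 0, -0.12],
  [255, 0, 0, 0, -0.12],
  [255, 0, 0, 0, -0.12],
  [255, 0, 0, 0, -0.06],
  [255, 0, 0, 0, 0],
])

```text
time_s: 19.88
position: [0.5538, -0.0087, 0.2176]
tcp_rot: [[0.882, 0.471, 0.004], [0.471, -0.882, 0.001], [0.004, 0.001, -1.0]]
force: [-1.3, 3.2, 13.7]
opening: 0.274
grasp_force: 36.9
```

>>> send_rows([
  [255, 0, 0, 0.0002, 0.06],
  [255, 0, 0, 0, 0.12],
  [255, 0, 0, 0, 0.12],
  [255, 0, 0, 0, 0.12],
  [255, 0, 0, 0.0001, 0.12],
  [255, 0, 0, 0, 0.12],
  [255, 0, 0, 0, 0.12],
  [255, 0, 0, 0, 0.12],
  [255, 0, 0, 0, 0.06],
  [255, 0, 0, 0, 0],
])

```text
time_s: 20.72
position: [0.5536, -0.0098, 0.2171]
tcp_rot: [[0.892, -0.453, 0.003], [-0.453, -0.892, -0.002], [0.004, -0.0, -1.0]]
force: [-2.9, 1.6, 13.0]
opening: 0.275
grasp_force: 36.8
```

Run:
```python
from meas import *
ims=[cv2.imread('pics/side2.png'),cv2.imread('pics/side3.png')]
acc=np.mean([capture('side')[0].astype(float) for _ in range(4)],0); cv2.imwrite('pics/side4.png',acc)
ims.append(acc.astype(np.uint8))
o=np.hstack([cv2.resize(i[165:200,270:294],(264,385),interpolation=cv2.INTER_CUBIC) for i in ims]); cv2.imwrite('pics/g6.png',np.clip(o*1.5,0,255).astype(np.uint8))
for r in range(172,192): print(r,acc[r,276:289].mean(-1).round(0).astype(int).tolist())
for k,i in enumerate(ims):
    g=i[:,279:286].astype(float).mean((1,2)); e=i[:,274:278].astype(float).mean((1,2))
    print(k,'ctr',g[176:192].round(0).tolist())
```

```text
172 [60, 49, 47, 46, 51, 53, 54, 53, 51, 52, 50, 50, 61]
173 [65, 53, 46, 45, 50, 52, 54, 53, 52, 52, 51, 56, 65]
174 [71, 63, 56, 50, 51, 54, 52, 54, 53, 52, 53, 62, 70]
175 [75, 72, 69, 64, 60, 58, 58, 58, 59, 63, 66, 72, 79]
176 [74, 77, 78, 77, 74, 69, 68, 68, 70, 79, 81, 82, 83]
177 [67, 72, 74, 78, 78, 82, 81, 80, 82, 79, 80, 78, 75]
178 [58, 61, 65, 68, 71, 81, 78, 78, 78, 67, 68, 63, 60]
179 [58, 54, 59, 61, 60, 66, 64, 65, 64, 58, 59, 57, 64]
180 [93, 67, 58, 57, 55, 57, 58, 57, 56, 53, 57, 80, 109]
181 [128, 97, 70, 59, 56, 59, 60, 59, 58, 64, 78, 115, 145]
182 [142, 118, 97, 78, 66, 63, 63, 64, 69, 88, 107, 133, 154]
183 [142, 124, 118, 105, 90, 79, 78, 83, 95, 106, 115, 137, 153]
184 [139, 118, 119, 114, 113, 110, 109, 111, 113, 112, 108, 133, 153]
185 [131, 99, 105, 110, 117, 118, 116, 115, 117, 111, 98, 126, 152]
186 [127, 79, 85, 98, 103, 103, 101, 99, 103, 97, 89, 124, 152]
187 [126, 75, 73, 80, 83, 86, 87, 83, 82, 77, 86, 128, 154]
188 [127, 76, 71, 76, 77, 78, 78, 78, 76, 74, 86, 131, 157]
189 [128, 76, 72, 76, 76, 78, 78, 78, 76, 76, 86, 131, 157]
190 [128, 76, 73, 76, 78, 76, 78, 78, 77, 75, 85, 131, 156]
191 [129, 77, 72, 77, 77, 78, 78, 78, 76, 75, 92, 134, 157]
0 ctr [73.0, 62.0, 56.0, 59.0, 67.0, 86.0, 106.0, 94.0, 76.0, 97.0, 99.0, 83.0, 76.0, 77.0, 76.0, 76.0]
1 ctr [77.0, 79.0, 70.0, 61.0, 55.0, 60.0, 75.0, 95.0, 104.0, 99.0, 92.0, 82.0, 78.0, 77.0, 77.0, 77.0]
2 ctr [72.0, 80.0, 74.0, 62.0, 56.0, 59.0, 70.0, 90.0, 111.0, 114.0, 100.0, 82.0, 76.0, 76.0, 77.0, 77.0][ WARN:0@3.240] global loadsave.cpp:1063 imwrite_ Unsupported depth image for selected encoder is fallbacked to CV_8U.
```

View pics/g6.png

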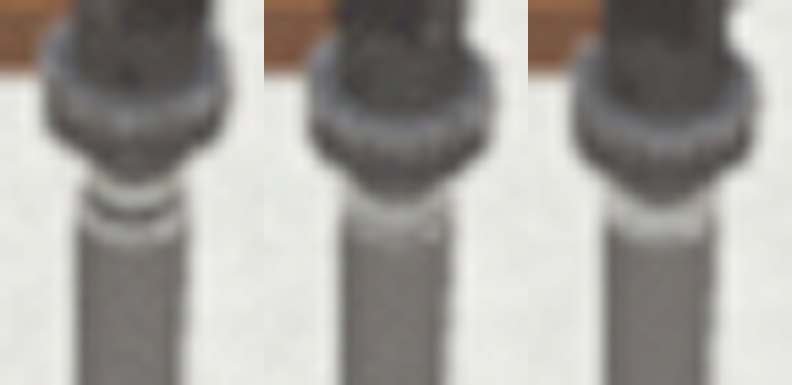

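The third panel shows the black line gone into the mouth, against the first panel where it stood clear. I do one more sweep for margin, then take off the push without turning.

>>> send_rows([
  [255, 0, 0, 0.0007, -0.06],
  [255, 0, 0, 0, -0.12],
  [255, 0, 0, 0, -0.12],
  [255, 0, 0, 0.0001, -0.12],
  [255, 0, 0, 0, -0.12],
  [255, 0, 0, 0.0001, -0.12],
  [255, 0, 0, 0, -0.12],
  [255, 0, 0, 0, -0.12],
  [255, 0, 0, 0, -0.12],
  [255, 0, 0, 0, -0.06],
  [255, 0, 0, 0, 0],
])

```text
time_s: 21.83
position: [0.5558, -0.0073, 0.2168]
tcp_rot: [[0.819, 0.574, 0.009], [0.574, -0.819, 0.004], [0.009, 0.002, -1.0]]
force: [1.6, 8.4, 12.4]
opening: 0.277
grasp_force: 39.4
```

>>> send_rows([
  [255, 0, 0, 0.0002, 0.06],
  [255, 0, 0, 0, 0.12],
  [255, 0, 0, 0, 0.12],
  [255, 0, 0, 0, 0.12],
  [255, 0, 0, 0, 0.12],
  [255, 0, 0, 0, 0.06],
  [255, 0, 0, 0, 0],
])

```text
time_s: 22.42
position: [0.5529, -0.0093, 0.2168]
tcp_rot: [[1.0, 0.01, 0.002], [0.01, -1.0, -0.001], [0.002, 0.001, -1.0]]
force: [-5.4, 2.3, 17.3]
opening: 0.275
grasp_force: 34.6
```

>>> send_rows([
  [255, 0, 0, -0.001, 0],
  [255, 0, 0, -0.001, 0],
  [255, 0, 0, -0.001, 0],
  [255, 0, 0, -0.001, 0],
  [255, 0, 0, 0, 0],
])

```text
time_s: 22.83
position: [0.5524, -0.0093, 0.217]
tcp_rot: [[1.0, 0.011, -0.001], [0.011, -1.0, 0.0], [-0.001, -0.0, -1.0]]
force: [0.2, 1.7, 0.1]
opening: 0.277
grasp_force: 30.8
```

>>> send_rows([
  [150, 0, 0, 0, 0],
  [100, 0, 0, 0, 0],
  [50, 0, 0, 0, 0],
  [0, 0, 0, 0, 0],
  [0, 0, 0, 0, 0],
  [0, 0, 0, 0, 0],
  [0, 0, 0, 0, 0],
  [0, 0, 0, 0, 0],
  [0, 0, 0, 0, 0],
])

```text
time_s: 23.58
position: [0.5526, -0.0094, 0.2173]
tcp_rot: [[1.0, 0.01, -0.0], [0.01, -1.0, -0.0], [-0.0, 0.0, -1.0]]
force: [0.5, 0.2, -0.5]
opening: 0.877
grasp_force: 0.0
```

>>> send_rows([
  [0, 0, 0, -0.01, 0],
  [0, 0, 0, -0.025, 0],
  [0, 0, 0, -0.025, 0],
  [0, 0, 0, -0.025, 0],
  [0, 0, 0, 0, 0.06],
  [0, 0, 0, 0, 0.055],
  [0, -0.004, 0.028, 0, 0],
  [0, -0.004, 0.028, 0, 0],
  [0, -0.004, 0.028, 0, 0],
  [0, -0.004, 0.028, 0, 0],
  [0, -0.004, 0.028, 0, 0],
  [0, -0.004, 0.028, 0, 0],
  [0, -0.004, 0.028, 0, 0],
  [0, -0.004, 0.028, 0, 0],
  [0, -0.004, 0.028, 0, 0],
  [0, -0.004, 0.0267, 0, 0],
  [0, 0, 0, 0, 0],
  [0, 0, 0, 0, 0],
])

```text
time_s: 25.08
position: [0.4834, -0.2837, 0.3029]
tcp_rot: [[0.994, -0.107, 0.001], [-0.107, -0.994, -0.0], [0.001, 0.0, -1.0]]
force: [0.6, 1.2, 0.1]
opening: 0.999
grasp_force: 0.0
```

Run:
```python
from meas import *
s=read_state(); print(s['position'].round(4),s['tcp_rot'].round(3).tolist())
P=cloud('side',np.load('side0.npy')); z=P[...,2]
m=(z>.1)&(z<.2)&(P[...,1]<-.3)&(P[...,0]>.38)&(P[...,0]<.7); q=P[m]; q=q[np.abs(q-np.median(q,0)).max(1)<.08]; print('can',q.min(0).round(3),q.max(0).round(3),len(q))
i,d=capture('side'); cv2.imwrite('pics/side5.png',i); t,d2=capture('top'); cv2.imwrite('pics/top5.png',t)
for n,c,a in(('side',i,(245,140,100,75)),('top',t,(225,90,100,75))): pass
def f(n,c,xy,zs,w,h):
    u=proj(n,[[*xy,zs]])[0].astype(int); return cv2.resize(c[u[1]-h//2:u[1]+h//2,u[0]-w//2:u[0]+w//2],(400,300),interpolation=cv2.INTER_CUBIC)
o=np.vstack([np.hstack([f('side',i,(.553,-.009),.17,60,45),f('top',t,(.553,-.009),.17,60,45)]),np.hstack([f('side',i,(.5,-.29),.02,140,105),f('top',t,(.55,-.29),.03,140,105)])])
cv2.imwrite('pics/g7.png',np.clip(o*1.3,0,255).astype(np.uint8))
P=cloud('side',d)
for nm,PP in(('side',P),('top',cloud('top',d2))):
    q=PP[(np.hypot(PP[...,0]-.553,PP[...,1]+.009)<.04)&(PP[...,2]>.165)]; print(nm,len(q), np.sort(q[:,2])[-5:].round(4) if len(q) else '')
    q2=PP[(np.hypot(PP[...,0]-.553,PP[...,1]+.009)<.025)&(abs(PP[...,2]-.2)<.006)]; print(q2.mean(0).round(4),len(q2))
```

```text
[ 0.4834 -0.2837  0.3029] [[0.994, -0.107, 0.001], [-0.107, -0.994, -0.0], [0.001, 0.0, -1.0]]
can [ 0.508 -0.483  0.1  ] [ 0.564 -0.425  0.195] 1248
side 0 
[nan nan nan] 0
top 239 [0.2455 0.2457 0.2469 0.2476 0.2501]
[ 0.5442 -0.0086  0.1973] 92<stdin>:14: RuntimeWarning: Mean of empty slice.
  ret = um.true_divide(
```

View pics/g7.png

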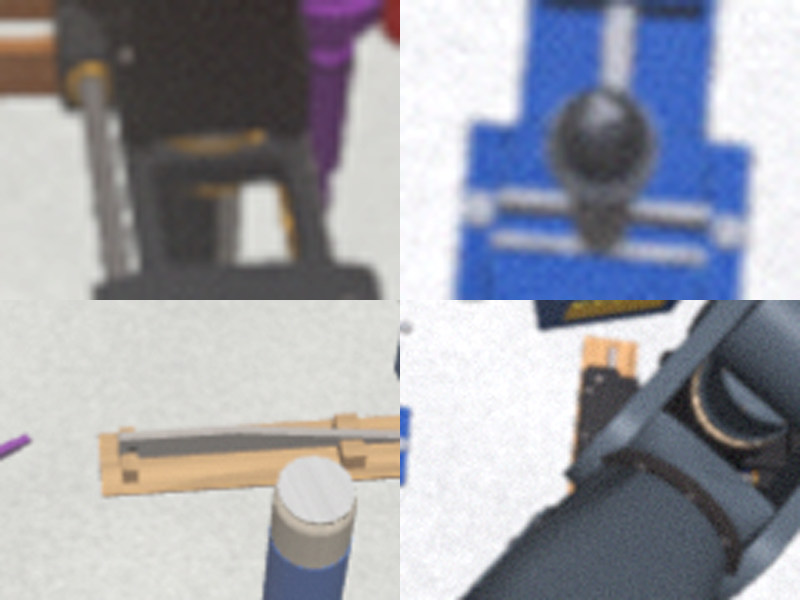

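The chuck stands upright in the sleeve: the top view shows its nose at crop (600,140), and its top height of 0.249 matches the line at the mouth. The spray can is 40 mm clear of the gripper. Down to the drift.

>>> send_rows([
  [0, 0, 0, 0.035, 0],
  [0, 0, 0, 0.035, 0],
  [0, 0, 0, 0.035, 0],
  [0, 0, 0, 0.035, 0],
  [0, 0, 0, 0.035, 0],
  [0, 0, 0, 0.035, 0],
  [0, 0, 0, 0.025, 0],
  [0, 0, 0, 0.02, 0],
  [0, 0, 0, 0.01, 0],
  [0, 0, 0, 0.005, 0],
  [0, 0, 0, 0, 0],
  [150, 0, 0, 0, 0],
  [200, 0, 0, 0, 0],
  [220, 0, 0, 0, 0],
  [220, 0, 0, 0, 0],
  [220, 0, 0, 0, 0],
])

```text
time_s: 26.52
position: [0.484, -0.2828, 0.0332]
tcp_rot: [[0.994, -0.105, 0.001], [-0.105, -0.994, -0.001], [0.001, 0.001, -1.0]]
force: [0.5, 0.3, 0.5]
opening: 0.709
grasp_force: 0.0
```

>>> send_rows([
  [240, 0, 0, 0, 0],
  [255, 0, 0, 0, 0],
  [255, 0, 0, 0, 0],
  [255, 0, 0, 0, 0],
  [255, 0, 0, 0, 0],
  [255, 0, 0, 0, 0],
])

```text
time_s: 27.02
position: [0.4837, -0.2824, 0.0323]
tcp_rot: [[0.995, -0.105, -0.0], [-0.105, -0.995, 0.0], [-0.0, -0.0, -1.0]]
force: [0.3, -0.2, -0.0]
opening: 0.25
grasp_force: 0.0
```

>>> send_rows([
  [255, 0, 0, 0, 0],
  [255, 0, 0, 0, 0],
  [255, 0, 0, 0, 0],
  [255, 0, 0, 0, 0],
  [255, 0, 0, 0, 0],
])

```text
time_s: 27.43
position: [0.4837, -0.2825, 0.0324]
tcp_rot: [[0.995, -0.105, 0.0], [-0.105, -0.995, -0.0], [0.0, 0.0, -1.0]]
force: [-0.5, -0.2, 1.0]
opening: 0.076
grasp_force: 30.0
```

The drift is gripped. I lift it, turn it to the slot direction and line it up before the slot.

>>> send_rows([
  [255, 0, 0, -0.01, 0],
  [255, 0, 0, -0.02, 0],
  [255, 0, 0, -0.03, 0],
  [255, 0, 0, -0.03, 0],
  [255, 0, 0, -0.03, 0],
  [255, 0, 0, 0, -0.06],
  [255, 0, 0, 0, -0.12],
  [255, 0, 0, 0, -0.12],
  [255, 0, 0, 0, -0.12],
  [255, 0, 0, 0, -0.12],
  [255, 0, 0, 0, -0.12],
  [255, 0, 0, 0, -0.12],
  [255, 0, 0, 0, -0.12],
  [255, 0, 0, 0, -0.12],
  [255, 0, 0, 0, -0.12],
  [255, 0, 0, 0, -0.12],
  [255, 0, 0, 0, -0.12],
  [255, 0, 0, 0, -0.12],
  [255, 0, 0, 0, -0.092],
  [255, 0, 0, 0, 0],
])

```text
time_s: 29.1
position: [0.483, -0.2818, 0.1524]
tcp_rot: [[0.082, 0.997, -0.001], [0.997, -0.082, 0.001], [0.001, -0.001, -1.0]]
force: [0.3, 0.7, -3.0]
opening: 0.074
grasp_force: 29.9
```

>>> send_rows([
  [255, 0.0156, 0.0154, 0, 0],
  [255, 0.0156, 0.0154, 0, 0],
  [255, 0.0156, 0.0154, 0, 0],
  [255, 0, 0, 0.02, 0],
  [255, 0, 0, 0.02, 0],
  [255, 0, 0, 0.02, 0],
  [255, 0, 0, 0.0124, 0],
  [255, 0, 0, 0, 0],
  [255, 0, 0, 0, 0],
])

```text
time_s: 29.85
position: [0.5331, -0.2391, 0.0794]
tcp_rot: [[0.085, 0.996, -0.002], [0.996, -0.085, 0.001], [0.001, -0.002, -1.0]]
force: [0.5, 0.0, -2.6]
opening: 0.073
grasp_force: 29.9
```

Run:
```python
from meas import *
s=read_state(); print(s['position'].round(4),s['tcp_rot'].round(4).tolist(),s['force'],s['joint_positions'].round(0))
i,d=capture('side'); cv2.imwrite('pics/side6.png',i); t,d2=capture('top'); cv2.imwrite('pics/top6.png',t); np.save('side6.npy',d); np.save('top6.npy',d2)
p=s['position']; R=s['tcp_rot']
for n,im,PP in(('side',i,cloud('side',d)),('top',t,cloud('top',d2))):
    rel=PP-p; a=rel@R[:,0]; b=rel@R[:,1]
    m=(a>.03)&(a<.20)&(abs(b)<.02)&(PP[...,2]>.035); 
    for lo in np.arange(.04,.2,.02):
        k=m&(a>=lo)&(a<lo+.02)&(PP[...,2]>.054)
        if k.sum(): print(n,round(lo,2),k.sum(),'b',np.median(b[k]).round(4),'z',np.percentile(PP[k][:,2],[5,50,90]).round(4))
a=cv2.resize(i[170:270,235:335],(400,400),interpolation=cv2.INTER_CUBIC); b=cv2.resize(t[110:210,230:330],(400,400),interpolation=cv2.INTER_CUBIC)
cv2.imwrite('pics/g8.png',np.clip(np.hstack([a,b])*1.4,0,255).astype(np.uint8))
```

```text
[ 0.5331 -0.2391  0.0794] [[0.0849, 0.9964, -0.0018], [0.9964, -0.0849, 0.0013], [0.0011, -0.0019, -1.0]] [ 0.50752305  0.04974378 -2.56741871] [-35.  38.  94.  -0.  48. -30.]
side 0.04 509 b -0.0049 z [0.4119 0.4484 0.4725]
side 0.06 75 b -0.016 z [0.411  0.4812 0.4907]
top 0.04 124 b -0.0003 z [0.4091 0.4506 0.4707]
top 0.06 53 b -0.0081 z [0.4049 0.4798 0.4882]
```

View pics/g8.png

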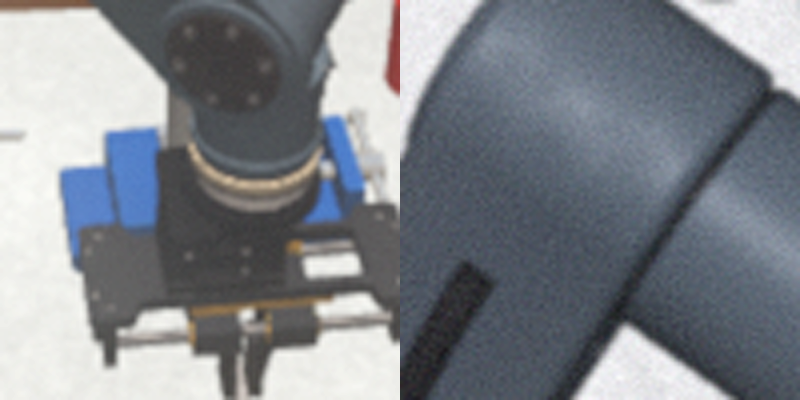

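Both views are blocked by the wrist: the side view shows only the gripper at (245,310) and the top view only the forearm. I go on by the measured axis and by force feel. The sleeve axis from the twist grips is (0.5527, -0.0093), and the drift points at it within 0.1 mm.

>>> send_rows([
  [255, 0.008, 0, 0, 0],
  [255, 0.008, 0, 0, 0],
  [255, 0.005, 0, 0, 0],
  [255, 0.003, 0, 0, 0],
  [255, 0.002, 0, 0, 0],
  [255, 0.002, 0, 0, 0],
  [255, 0, 0, 0, 0],
  [255, 0, 0, 0, 0],
])

```text
time_s: 30.62
position: [0.5361, -0.2118, 0.08]
tcp_rot: [[0.083, 0.997, 0.0], [0.997, -0.083, -0.0], [-0.0, 0.0, -1.0]]
force: [-0.9, 0.4, -3.1]
opening: 0.074
grasp_force: 29.9
```

>>> send_rows([
  [255, 0, 0, 0.0015, 0],
  [255, 0, 0, 0.0015, 0],
  [255, 0, 0, 0, 0],
])

```text
time_s: 30.87
position: [0.5357, -0.2118, 0.0765]
tcp_rot: [[0.084, 0.996, -0.001], [0.996, -0.084, 0.0], [0.0, -0.001, -1.0]]
force: [0.3, -0.6, -2.2]
opening: 0.076
grasp_force: 29.9
```

>>> send_rows([
  [255, 0, 0, 0.001, 0],
  [255, 0, 0, 0.001, 0],
  [255, 0, 0, 0, 0],
])

```text
time_s: 31.12
position: [0.5358, -0.2117, 0.0747]
tcp_rot: [[0.084, 0.996, -0.0], [0.996, -0.084, 0.0], [0.0, -0.0, -1.0]]
force: [0.9, 0.0, -2.7]
opening: 0.074
grasp_force: 29.9
```

>>> send_rows([
  [255, 0.004, 0, 0, 0],
  [255, 0.004, 0, 0, 0],
  [255, 0.004, 0, 0, 0],
  [255, 0.004, 0, 0, 0],
  [255, 0.004, 0, 0, 0],
  [255, 0, 0, 0, 0],
])

```text
time_s: 31.62
position: [0.5447, -0.205, 0.0794]
tcp_rot: [[0.077, 0.997, 0.016], [0.997, -0.077, -0.025], [-0.024, 0.018, -1.0]]
force: [-3.3, -28.0, 4.0]
opening: 0.077
grasp_force: 30.0
```

>>> send_rows([
  [255, 0, 0, 0.001, 0],
  [255, 0, 0, 0, 0],
  [255, 0, 0, 0, 0],
])

```text
time_s: 31.87
position: [0.5445, -0.2053, 0.0783]
tcp_rot: [[0.079, 0.997, 0.016], [0.997, -0.078, -0.025], [-0.023, 0.018, -1.0]]
force: [-2.6, -26.1, 3.8]
opening: 0.073
grasp_force: 30.0
```

Blocked after about 6 mm with −28 N. The tip probably sags and meets the sleeve below the slot, so I back off and try higher.

>>> send_rows([
  [255, -0.01, 0, -0.001, 0],
  [255, -0.01, 0, 0, 0],
  [255, -0.012, 0, 0, 0],
  [255, 0, 0, 0, 0],
  [255, 0, 0, 0, 0],
])

```text
time_s: 32.28
position: [0.5346, -0.2235, 0.0745]
tcp_rot: [[0.085, 0.996, -0.001], [0.996, -0.085, 0.001], [0.001, -0.001, -1.0]]
force: [0.0, 0.9, -3.9]
opening: 0.074
grasp_force: 29.9
```

Run:
```python
from meas import *
s=read_state(); p=s['position'];R=s['tcp_rot']; print(p.round(4),R.round(3).tolist(),s['force'],s['moment'])
# what is visible of the drift: project its outline, compare with grey pixels; print depth visibility along it
for n in('side','top'):
    im,d=capture(n); PP=cloud(n,d); rel=PP-p; a=rel@R[:,0]; b=rel@R[:,1]; m=(abs(b)<.012)&(PP[...,2]>.03)&(PP[...,2]<.1)&(a>-.07)&(a<.215)
    for lo in np.arange(-.07,.215,.015):
        k=m&(a>=lo)&(a<lo+.015)
        if k.sum(): print(n,round(lo,3),k.sum(),'b',np.median(b[k]).round(4),'z',np.percentile(PP[k][:,2],[5,50,95]).round(4))
```

```text
[ 0.5346 -0.2235  0.0745] [[0.085, 0.996, -0.001], [0.996, -0.085, 0.001], [0.001, -0.001, -1.0]] [ 0.04442942  0.92384814 -3.88677734] [-0.11911938 -0.0825726  -0.04351545]
side -0.07 22 b 0.0023 z [0.0642 0.0767 0.0883]
side -0.055 24 b 0.0005 z [0.0654 0.0863 0.0895]
side -0.04 24 b 0.0001 z [0.0694 0.0861 0.0896]
side -0.025 42 b -0.0006 z [0.0683 0.0871 0.0987]
side -0.01 35 b 0.0013 z [0.0761 0.0872 0.0983]
side 0.005 7 b 0.0034 z [0.0567 0.082  0.0952]
side 0.2 6 b -0.0087 z [0.0909 0.0982 0.0989]
```

Run:
```python
from meas import *
s=read_state(); p=s['position'];R=s['tcp_rot']; print(p.round(4),s['force'])
L=[capture('side') for _ in range(6)]; d=np.median([x[1] for x in L],0).astype(np.float32); im=np.mean([x[0].astype(float) for x in L],0)
np.save('side7.npy',d); cv2.imwrite('pics/side7.png',im.astype(np.uint8))
PP=cloud('side',d); rel=PP-p
c=p-.055*R[:,0]; pts=np.array([c+[0,0,-.0184],c+[0,0,.0094],p-.012*R[:,0]+[0,0,.0094]]); u=proj('side',pts); print('expected rear bottom, rear top, top at -12mm',u.round(1))
u0=u[0].astype(int)
g=im.mean(2)
for r in range(int(u[:,1].min())-6,int(u[:,1].max())+8):
    cc=slice(u0[0]-6,u0[0]+8); q=rel[r,u0[0]-1:u0[0]+3]; k=np.nanargmin(abs(q@R[:,1])); print(r,g[r,cc].astype(int).tolist(),'a',(q[k]@R[:,0]*1000).round(1),'z',(PP[r,u0[0]-1+k,2]*1000).round(1))
```

```text
[ 0.5344 -0.2226  0.0744] [-0.33954594  0.54096823 -2.68754785]
expected rear bottom, rear top, top at -12mm [[296.3 287. ]
 [296.8 279.8]
 [293.9 265.8]]
259 [53, 54, 62, 105, 116, 67, 55, 55, 57, 91, 144, 168, 167, 165] a -9.7 z 106.0
260 [54, 54, 62, 107, 121, 76, 57, 55, 59, 106, 152, 167, 167, 166] a -9.1 z 101.6
261 [55, 54, 64, 109, 125, 86, 58, 54, 60, 112, 156, 167, 168, 168] a 1.0 z 85.9
262 [58, 55, 65, 110, 131, 101, 60, 54, 62, 118, 160, 168, 167, 167] a -0.4 z 83.8
263 [60, 54, 66, 111, 138, 115, 65, 52, 62, 122, 163, 168, 167, 168] a -4.6 z 85.2
264 [67, 56, 72, 114, 140, 123, 84, 72, 77, 126, 165, 167, 168, 169] a -8.0 z 85.4
265 [91, 78, 84, 119, 140, 134, 127, 132, 132, 148, 167, 168, 168, 169] a -10.3 z 84.4
266 [139, 123, 101, 119, 140, 142, 153, 167, 168, 168, 169, 170, 169, 170] a -14.7 z 86.0
267 [166, 149, 111, 113, 138, 141, 151, 166, 170, 169, 169, 170, 170, 169] a -16.8 z 84.8
268 [167, 156, 121, 106, 134, 140, 148, 163, 169, 168, 169, 169, 169, 168] a -21.2 z 86.4
269 [168, 165, 137, 99, 124, 140, 146, 160, 169, 167, 167, 167, 168, 169] a -24.6 z 86.8
270 
[... 1434 characters left out ...]
 166, 164, 165, 164, 157, 150, 158, 165, 168, 167, 166, 168] a -10.2 z 0.5
287 [170, 168, 166, 166, 166, 167, 168, 165, 166, 169, 169, 168, 167, 168] a -13.3 z 0.3
288 [168, 167, 166, 167, 167, 167, 168, 166, 166, 169, 169, 170, 170, 170] a -16.5 z 0.5
289 [167, 167, 168, 170, 170, 170, 170, 169, 168, 169, 169, 170, 171, 171] a -18.6 z -0.8
290 [167, 168, 169, 170, 171, 171, 171, 172, 172, 170, 169, 169, 170, 171] a -22.4 z 0.1
291 [168, 168, 168, 169, 170, 170, 171, 172, 172, 170, 168, 167, 168, 170] a -24.2 z -1.7
292 [168, 169, 169, 170, 169, 166, 166, 166, 166, 165, 164, 162, 161, 162] a -28.0 z -0.6
293 [161, 161, 161, 162, 159, 151, 150, 149, 145, 142, 144, 145, 142, 139] a -32.1 z 0.8
```

The depth readout shows the drift's rear end at x = −55.7 mm, so the grip spot is right, but the drift has pitched about 0.1 rad nose-down in the pads, which puts the tip near 38 mm. I raise so the tip enters the slot, then lower it on the slot floor to level it.

>>> send_rows([
  [255, 0, 0, -0.01, 0],
  [255, 0, 0, -0.01, 0],
  [255, 0, 0, -0.008, 0],
  [255, 0.004, 0, 0, 0],
  [255, 0.004, 0, 0, 0],
  [255, 0.003, 0, 0, 0],
  [255, 0.002, 0, 0, 0],
  [255, 0.002, 0, 0, 0],
  [255, 0, 0, 0, 0],
  [255, 0, 0, 0, 0],
])

```text
time_s: 33.52
position: [0.5361, -0.2085, 0.1026]
tcp_rot: [[0.083, 0.997, -0.001], [0.997, -0.083, 0.0], [0.0, -0.001, -1.0]]
force: [-0.1, 0.5, -2.1]
opening: 0.074
grasp_force: 29.9
```

>>> send_rows([
  [255, 0, 0, 0.003, 0],
  [255, 0, 0, 0.003, 0],
  [255, 0, 0, 0.003, 0],
  [255, 0, 0, 0.003, 0],
  [255, 0, 0, 0, 0],
])

```text
time_s: 33.93
position: [0.5357, -0.2085, 0.09]
tcp_rot: [[0.084, 0.996, -0.001], [0.996, -0.084, 0.001], [0.001, -0.002, -1.0]]
force: [0.6, 0.0, -3.4]
opening: 0.072
grasp_force: 29.9
```

>>> send_rows([
  [255, 0, 0, 0.003, 0],
  [255, 0, 0, 0.003, 0],
  [255, 0, 0, 0, 0],
])

```text
time_s: 34.18
position: [0.5359, -0.2085, 0.0843]
tcp_rot: [[0.084, 0.997, -0.001], [0.997, -0.084, 0.001], [0.0, -0.001, -1.0]]
force: [0.8, -0.3, -2.6]
opening: 0.074
grasp_force: 29.9
```

```bash
cat > th.py <<'E'
from meas import *
s=read_state(); p=s['position'];R=s['tcp_rot']
d=np.median([capture('side')[1] for _ in range(6)],0).astype(np.float32); PP=cloud('side',d); rel=PP-p; a=rel@R[:,0]; b=rel@R[:,1]
m=(abs(b)<.0035)&(a<-.014)&(a>-.052)&(abs(rel[...,2]-.011)<.01)
x,z=a[m],rel[m][:,2]; k=np.ones(len(x),bool)
for _ in range(3):
    f=np.polyfit(x[k],z[k],1); r=z-np.polyval(f,x); k=abs(r)<.002
e=(abs(b)<.004)&(a<-.05)&(a>-.07)&(rel[...,2]>-.02)&(rel[...,2]<.004)
print(p.round(4),s['force'].round(1),'slope',f[0].round(4),'top at 0',f[1].round(4),'n',k.sum(),'rear a',np.nanmedian(a[e]).round(4),'moment',s['moment'].round(2))
E
python3 th.py
```

```text
[ 0.5359 -0.2085  0.0843] [ 0.8 -0.3 -2.6] slope -0.07 top at 0 0.0104 n 32 rear a -0.0569 moment [-0.09 -0.03  0.01]
```

>>> send_rows([
  [255, 0, 0, 0.003, 0],
  [255, 0, 0, 0.003, 0],
  [255, 0, 0, 0.003, 0],
  [255, 0, 0, 0, 0],
])

```text
time_s: 34.82
position: [0.5357, -0.2084, 0.0751]
tcp_rot: [[0.084, 0.997, -0.001], [0.997, -0.084, 0.001], [0.001, -0.001, -1.0]]
force: [0.0, -0.0, -2.6]
opening: 0.073
grasp_force: 29.9
```

```bash
python3 th.py
```

```text
[ 0.5357 -0.2084  0.0751] [ 0.  -0.  -2.6] slope -0.0947 top at 0 0.0097 n 26 rear a -0.0563 moment [-0.18  0.02  0.01]
```

The tip has not reached over the slot floor yet, since the floor starts at −12.5 mm. I raise again, go 7 mm further and lower.

>>> send_rows([
  [255, 0, 0, -0.01, 0],
  [255, 0, 0, -0.012, 0],
  [255, 0, 0, 0, 0],
  [255, 0.003, 0, 0, 0],
  [255, 0.002, 0, 0, 0],
  [255, 0.002, 0, 0, 0],
  [255, 0, 0, 0, 0],
  [255, 0, 0, 0, 0],
])

```text
time_s: 35.78
position: [0.5365, -0.2013, 0.0975]
tcp_rot: [[0.083, 0.997, -0.001], [0.997, -0.083, 0.0], [0.0, -0.001, -1.0]]
force: [0.2, -1.2, -2.9]
opening: 0.079
grasp_force: 29.9
```

>>> send_rows([
  [255, 0, 0, 0.003, 0],
  [255, 0, 0, 0.003, 0],
  [255, 0, 0, 0.003, 0],
  [255, 0, 0, 0.003, 0],
  [255, 0, 0, 0, 0],
])

```text
time_s: 36.2
position: [0.5363, -0.2015, 0.0851]
tcp_rot: [[0.084, 0.996, -0.001], [0.996, -0.084, 0.001], [0.001, -0.001, -1.0]]
force: [-0.9, -0.0, -2.6]
opening: 0.075
grasp_force: 29.9
```

>>> send_rows([
  [255, 0, 0, 0.003, 0],
  [255, 0, 0, 0.003, 0],
  [255, 0, 0, 0.003, 0],
  [255, 0, 0, 0, 0],
])

```text
time_s: 36.53
position: [0.5365, -0.2016, 0.0763]
tcp_rot: [[0.084, 0.996, -0.001], [0.996, -0.084, 0.001], [0.001, -0.001, -1.0]]
force: [-1.1, -0.1, -2.2]
opening: 0.071
grasp_force: 29.9
```

```bash
sed -i 's/range(6)/range(10)/' th.py
cat >> th.py <<'E'
im=np.mean([capture('side')[0].astype(float) for _ in range(3)],0).mean(2)
c=p-.0555*R[:,0]; u=proj('side',[c+[0,0,-.0184],c+[0,0,.0094]]); col=int(round(u[:,0].mean()))+1; r0=int(u[1,1])-5
print('exp rear bottom/top rows',u[:,1].round(1),'col',col,'from row',r0,im[r0:r0+18,col-1:col+2].mean(1).astype(int).tolist())
E
python3 th.py
```

```text
[ 0.5365 -0.2016  0.0763] [-1.1 -0.1 -2.2] slope 0.0036 top at 0 0.0105 n 28 rear a -0.0556 moment [ 0.04 -0.09 -0.06]
exp rear bottom/top rows [279.7 272.5] col 296 from row 267 [151, 150, 148, 145, 140, 122, 96, 92, 93, 93, 96, 122, 155, 165, 166, 167, 168, 169]
```

The drift is level now: slope about 0 and its tip rests on the slot floor. I drive it in.

>>> send_rows([
  [255, 0, 0, 0.0012, 0],
  [255, 0.003, 0, 0, 0],
  [255, 0.004, 0, 0, 0],
  [255, 0.004, 0, 0, 0],
  [255, 0.004, 0, 0, 0],
  [255, 0, 0, 0, 0],
])

```text
time_s: 37.68
position: [0.5378, -0.1855, 0.0757]
tcp_rot: [[0.083, 0.997, -0.001], [0.997, -0.083, 0.001], [0.001, -0.001, -1.0]]
force: [-0.3, 0.5, -2.4]
opening: 0.076
grasp_force: 29.9
```

>>> send_rows([
  [255, 0.005, 0, 0, 0],
  [255, 0.005, 0, 0, 0],
  [255, 0.005, 0, 0, 0],
  [255, 0.004, 0, 0, 0],
  [255, 0, 0, 0, 0],
])

```text
time_s: 38.1
position: [0.5429, -0.1734, 0.0773]
tcp_rot: [[0.08, 0.997, 0.007], [0.997, -0.08, -0.012], [-0.011, 0.008, -1.0]]
force: [-0.9, -12.8, -1.7]
opening: 0.071
grasp_force: 29.9
```

```bash
python3 th.py
```

```text
[ 0.5429 -0.1734  0.0773] [ -0.9 -12.8  -1.7] slope -0.0278 top at 0 0.0088 n 31 rear a -0.0554 moment [-2.44  0.2   0.06]
exp rear bottom/top rows [270.  262.8] col 296 from row 257 [155, 153, 151, 148, 145, 136, 119, 103, 101, 102, 102, 106, 139, 168, 167, 166, 166, 165]
```

>>> send_rows([
  [255, 0.002, -0.001, 0.001, 0],
  [255, 0.002, -0.001, 0, 0],
  [255, 0, 0, 0, 0],
])

```text
time_s: 39.0
position: [0.5424, -0.1725, 0.0769]
tcp_rot: [[0.079, 0.997, 0.01], [0.997, -0.079, -0.016], [-0.015, 0.011, -1.0]]
force: [-1.9, -20.4, -0.2]
opening: 0.078
grasp_force: 29.9
```

>>> send_rows([
  [255, 0.002, -0.0005, 0, 0],
  [255, 0.002, -0.0005, 0, 0],
  [255, 0, 0, 0, 0],
])

```text
time_s: 39.25
position: [0.5432, -0.1713, 0.0777]
tcp_rot: [[0.078, 0.997, 0.013], [0.997, -0.078, -0.021], [-0.02, 0.015, -1.0]]
force: [-1.9, -27.6, -0.7]
opening: 0.073
grasp_force: 29.9
```

>>> send_rows([
  [255, 0, -0.0015, 0.0015, 0],
  [255, 0, -0.0015, 0.0015, 0],
  [255, 0, 0, 0, 0],
])

```text
time_s: 39.5
position: [0.5404, -0.1711, 0.0747]
tcp_rot: [[0.079, 0.997, 0.014], [0.997, -0.079, -0.021], [-0.02, 0.016, -1.0]]
force: [-1.8, -27.2, 0.5]
opening: 0.076
grasp_force: 29.9
```

```bash
python3 th.py
python3 - <<'E'
from meas import *
# chuck nose height etc, anything visible of the chuck/sleeve, from both views
for n in('side','top'):
    d=np.median([capture(n)[1] for _ in range(3)],0).astype(np.float32); PP=cloud(n,d)
    q=PP[(np.hypot(PP[...,0]-.553,PP[...,1]+.009)<.03)&(PP[...,2]>.06)&(PP[...,2]<.27)]; print(n,len(q),np.percentile(q[:,2],[1,50,99]).round(4) if len(q) else '')
    q=PP[(PP[...,1]>.008)&(PP[...,1]<.08)&(abs(PP[...,0]-.558)<.012)&(PP[...,2]>.045)&(PP[...,2]<.08)]; print('beyond',len(q),q[:8].round(3).tolist())
E
```

```text
[ 0.5404 -0.1711  0.0747] [ -1.8 -27.2   0.5] slope -0.0346 top at 0 0.0087 n 29 rear a -0.0557 moment [-4.64  0.28 -0.01]
exp rear bottom/top rows [270.  262.8] col 295 from row 257 [155, 154, 152, 149, 148, 142, 126, 107, 106, 106, 106, 108, 137, 165, 167, 165, 165, 165]
side 21 [0.1822 0.1938 0.1981]
beyond 0 []
top 0 
beyond 0 []
```

>>> send_rows([
  [255, 0.002, 0, 0, 0],
  [255, 0.002, 0, 0, 0],
  [255, 0, 0, 0, 0],
])

```text
time_s: 40.7
position: [0.5425, -0.1699, 0.0756]
tcp_rot: [[0.078, 0.997, 0.018], [0.997, -0.077, -0.026], [-0.024, 0.02, -1.0]]
force: [-1.8, -32.3, 1.1]
opening: 0.079
grasp_force: 29.9
```

>>> send_rows([
  [255, 0.003, -0.0005, 0.0005, 0],
  [255, 0.003, -0.0005, 0.0005, 0],
  [255, 0, 0, 0, 0],
])

```text
time_s: 40.95
position: [0.5432, -0.1657, 0.0752]
tcp_rot: [[0.077, 0.997, 0.02], [0.997, -0.077, -0.029], [-0.027, 0.022, -0.999]]
force: [-1.8, -35.1, 2.7]
opening: 0.075
grasp_force: 30.0
```

```bash
python3 th.py
```

```text
[ 0.5432 -0.1657  0.0752] [ -1.8 -35.1   2.7] slope 0.0292 top at 0 0.0102 n 32 rear a -0.0537 moment [-6.26  0.39 -0.04]
exp rear bottom/top rows [267.9 260.7] col 295 from row 255 [157, 155, 155, 154, 150, 140, 126, 120, 121, 120, 120, 129, 150, 165, 167, 167, 166, 164]
```

>>> send_rows([
  [255, 0.003, -0.0005, 0, 0],
  [255, 0.003, -0.0005, 0, 0],
  [255, 0, 0, 0, 0],
])

```text
time_s: 41.85
position: [0.5419, -0.1579, 0.0749]
tcp_rot: [[0.078, 0.997, 0.019], [0.997, -0.077, -0.026], [-0.024, 0.02, -0.999]]
force: [-2.4, -31.3, 2.4]
opening: 0.074
grasp_force: 30.0
```

>>> send_rows([
  [255, 0.003, -0.0005, 0, 0],
  [255, 0.003, -0.0005, 0, 0],
  [255, 0, 0, 0, 0],
])

```text
time_s: 42.1
position: [0.5413, -0.1516, 0.0748]
tcp_rot: [[0.078, 0.997, 0.018], [0.997, -0.078, -0.025], [-0.023, 0.02, -1.0]]
force: [-2.1, -30.9, 2.2]
opening: 0.078
grasp_force: 30.0
```

```bash
python3 th.py
```

```text
[ 0.5413 -0.1516  0.0748] [ -2.1 -30.9   2.2] slope 0.0077 top at 0 0.0092 n 30 rear a -0.0532 moment [-5.47  0.33 -0.1 ]
exp rear bottom/top rows [263.9 256.7] col 293 from row 251 [165, 161, 159, 158, 155, 150, 146, 146, 148, 147, 146, 152, 162, 165, 163, 162, 162, 164]
```

```bash
cat > rear.py <<'E'
from meas import *
s=read_state(); p=s['position'];R=s['tcp_rot']
d=np.median([capture('side')[1] for _ in range(8)],0).astype(np.float32); PP=cloud('side',d); rel=PP-p
yaw=np.array([.084,.9965,0]); lat=np.array([.9965,-.084,0]); a=rel@yaw; b=rel@lat
e=(abs(b)<.012)&(a<-.02)&(a>-.12)&(rel[...,2]>-.022)&(rel[...,2]<.02)
for lo in np.arange(-.1,-.02,.005):
    k=e&(a>=lo)&(a<lo+.005)
    if k.sum(): print(round(lo,3),k.sum(),'b',np.median(b[k]).round(4),'z',np.percentile(PP[k][:,2],[5,50,95]).round(4))
q=PP[(np.hypot(PP[...,0]-.553,PP[...,1]+.009)<.03)&(PP[...,2]>.17)&(PP[...,2]<.27)]; print('chuck seen',len(q),np.percentile(q[:,2],[50,99]).round(4) if len(q) else '')
E
python3 rear.py
```

```text
-0.06 14 b 0.0003 z [0.063  0.0723 0.0797]
-0.055 10 b 0.0004 z [0.0591 0.0812 0.0837]
-0.05 11 b -0.0032 z [0.0636 0.082  0.0835]
-0.045 5 b -0.0004 z [0.061  0.0828 0.0833]
-0.04 5 b 0.0006 z [0.0825 0.0832 0.0839]
-0.035 4 b 0.0 z [0.0824 0.0827 0.0835]
-0.03 12 b -0.0025 z [0.0605 0.0807 0.0836]
-0.025 4 b 0.0 z [0.0823 0.0829 0.083 ]
chuck seen 6 [0.2013 0.2026]
```

The rear end is still at −55.5 mm and the head is level, so the drift is truly advancing, with p about 47 mm. I keep driving.

>>> send_rows([
  [255, 0.003, 0, 0, 0],
  [255, 0.003, 0, 0, 0],
  [255, 0.003, 0, 0, 0],
  [255, 0.003, 0, 0, 0],
  [255, 0, 0, 0, 0],
])

```text
time_s: 43.57
position: [0.5399, -0.1344, 0.0736]
tcp_rot: [[0.081, 0.997, 0.013], [0.997, -0.08, -0.016], [-0.015, 0.014, -1.0]]
force: [-1.7, -18.8, 2.0]
opening: 0.076
grasp_force: 30.1
```

>>> send_rows([
  [255, 0.003, 0, 0, 0],
  [255, 0.003, 0, 0, 0],
  [255, 0.003, 0, 0, 0],
  [255, 0.003, 0, 0, 0],
  [255, 0, 0, 0, 0],
])

```text
time_s: 43.98
position: [0.5392, -0.1185, 0.0729]
tcp_rot: [[0.083, 0.997, 0.009], [0.997, -0.082, -0.009], [-0.008, 0.01, -1.0]]
force: [0.5, -10.5, 1.8]
opening: 0.078
grasp_force: 30.2
```

>>> send_rows([
  [255, 0.003, 0.001, -0.0005, 0],
  [255, 0.003, 0.001, -0.0005, 0],
  [255, 0.003, 0.001, 0, 0],
  [255, 0.003, 0.001, 0, 0],
  [255, 0, 0, 0, 0],
])

```text
time_s: 44.4
position: [0.5428, -0.1041, 0.0732]
tcp_rot: [[0.083, 0.997, 0.006], [0.997, -0.083, -0.005], [-0.004, 0.006, -1.0]]
force: [0.2, -5.1, 1.5]
opening: 0.079
grasp_force: 30.0
```

```bash
python3 rear.py; python3 -c "
from rig import *; s=read_state(); print(s['position'],s['force'])"
```

```text
-0.06 16 b 0.0015 z [0.0586 0.0673 0.079 ]
-0.055 16 b -0.0019 z [0.0562 0.0762 0.0821]
-0.05 5 b -0.0004 z [0.0808 0.0819 0.0821]
-0.045 5 b 0.001 z [0.0814 0.0829 0.0835]
-0.04 6 b -0.0012 z [0.0769 0.082  0.0827]
-0.035 8 b -0.0027 z [0.0586 0.0756 0.0826]
-0.03 5 b 0.0007 z [0.0824 0.0825 0.0832]
-0.025 4 b 0.0001 z [0.0817 0.082  0.0826]
chuck seen 0 
[ 0.54242712 -0.10382666  0.07304244] [ 0.64473863 -6.20079761  1.71212617]
```

>>> send_rows([
  [255, 0.003, 0, -0.0003, 0],
  [255, 0.003, 0, -0.0003, 0],
  [255, 0.003, 0, -0.0003, 0],
  [255, 0.003, 0, 0, 0],
  [255, 0, 0, 0, 0],
])

```text
time_s: 45.22
position: [0.5433, -0.0914, 0.0739]
tcp_rot: [[0.083, 0.997, 0.005], [0.997, -0.083, -0.004], [-0.003, 0.005, -1.0]]
force: [0.9, -4.3, 0.3]
opening: 0.075
grasp_force: 30.0
```

>>> send_rows([
  [255, 0.003, 0, 0, 0],
  [255, 0.003, 0, 0, 0],
  [255, 0.002, 0, 0, 0],
  [255, 0.002, 0, 0, 0],
  [255, 0, 0, 0, 0],
])

```text
time_s: 45.63
position: [0.544, -0.0814, 0.0739]
tcp_rot: [[0.083, 0.997, 0.004], [0.997, -0.083, -0.004], [-0.003, 0.005, -1.0]]
force: [0.9, -4.8, 1.8]
opening: 0.078
grasp_force: 30.0
```

>>> send_rows([
  [255, 0.002, 0, 0, 0],
  [255, 0.002, 0, 0, 0],
  [255, 0, 0, 0, 0],
  [255, 0, 0, 0, 0],
])

```text
time_s: 45.97
position: [0.5443, -0.0774, 0.0739]
tcp_rot: [[0.083, 0.997, 0.004], [0.997, -0.083, -0.003], [-0.003, 0.005, -1.0]]
force: [0.6, -5.6, 2.8]
opening: 0.075
grasp_force: 30.0
```

>>> send_rows([
  [255, -0.001, 0, -0.0005, 0],
  [230, 0, 0, 0, 0],
  [200, 0, 0, 0, 0],
  [150, 0, 0, 0, 0],
  [100, 0, 0, 0, 0],
  [100, 0, 0, 0, 0],
  [100, 0, 0, 0, 0],
  [100, 0, 0, 0, 0],
  [100, 0, 0, 0, 0],
  [100, 0, 0, 0, 0],
])

```text
time_s: 46.8
position: [0.5422, -0.0767, 0.0731]
tcp_rot: [[0.083, 0.997, -0.0], [0.997, -0.083, 0.0], [0.0, -0.0, -1.0]]
force: [0.8, 0.3, 0.7]
opening: 0.579
grasp_force: 0.0
```

```bash
python3 rear.py
```

```text
-0.06 18 b 0.001 z [0.0597 0.0711 0.082 ]
-0.055 6 b -0.0016 z [0.0646 0.082  0.0833]
-0.05 9 b -0.0029 z [0.0598 0.0729 0.0838]
-0.045 9 b -0.0006 z [0.0755 0.0826 0.0833]
-0.04 3 b 0.0003 z [0.0832 0.0838 0.084 ]
-0.035 5 b 0.0009 z [0.0825 0.0831 0.0837]
-0.03 4 b 0.0033 z [0.082  0.0829 0.0843]
-0.025 11 b -0.0019 z [0.0586 0.0741 0.0843]
chuck seen 0
```

Released; the drift lies level and unmoved. I back away along it, then up.

>>> send_rows([
  [100, -0.008, 0, 0, 0],
  [100, -0.012, 0, 0, 0],
  [100, -0.012, 0, 0, 0],
  [60, 0, 0, -0.02, 0],
  [0, 0, 0, -0.03, 0],
  [0, 0, 0, -0.035, 0],
  [0, 0, 0, -0.035, 0],
  [0, 0, 0, -0.035, 0],
  [0, 0, 0, -0.035, 0],
  [0, 0, 0, -0.035, 0],
  [0, -0.035, 0, 0, 0],
  [0, -0.035, 0, 0, 0],
  [0, -0.035, 0, 0, 0],
  [0, -0.035, 0, 0, 0],
  [0, 0, 0, 0, 0],
  [0, 0, 0, 0, 0],
])

```text
time_s: 48.53
position: [0.527, -0.2513, 0.2978]
tcp_rot: [[0.088, 0.996, -0.0], [0.996, -0.088, 0.0], [0.0, -0.0, -1.0]]
force: [-1.2, -0.5, -0.2]
opening: 0.999
grasp_force: 0.0
```

Run:
```python
from meas import *
s=read_state(); print(s['position'].round(3))
ax=np.array([.5527,-.0093]); yaw=np.array([.084,.9965]); lat=np.array([.9965,-.084])
for n in('side','top'):
    d=np.median([capture(n)[1] for _ in range(4)],0).astype(np.float32); d0=np.load(n+'0.npy'); im=capture(n)[0]; cv2.imwrite(f'pics/{n}9.png',im)
    PP=cloud(n,d); r=PP[...,:2]-ax; a=r@yaw; b=r@lat; z=PP[...,2]
    k=(np.hypot(a,b)<.035)&(z>.15)&(z<.3); print(n,'chuck top',k.sum(),np.percentile(z[k],[50,99,100]).round(4) if k.sum() else '')
    for lo in(.18,.2,.23,.25):
        q=k&(z>=lo)&(z<lo+.02)
        if q.sum(): print('  z',lo,q.sum(),PP[q].mean(0).round(4),'width b',np.ptp(b[q]).round(4))
    k=(abs(b)<.015)&(z>.045)&(z<.095)&(abs(a)>.03)&(abs(a)<.2); print('drift a range',a[k].min().round(3) if k.sum() else '',a[k].max().round(3) if k.sum() else '',k.sum())
    for nm,c in(('purple',(.64,.13)),('centre',(.476,.287)),('can',(.536,-.454))):
        for w,D in(('0',d0),('9',d)):
            Q=cloud(n,D); m=(np.hypot(Q[...,0]-c[0],Q[...,1]-c[1])<.045)&(Q[...,2]>.12); print('  ',nm,w,m.sum(),Q[m].mean(0).round(3) if m.sum() else '')
```

```text
[ 0.527 -0.251  0.298]
side chuck top 65 [0.1762 0.2035 0.2042]
  z 0.18 15 [ 0.5521 -0.0274  0.191 ] width b 0.0134
  z 0.2 4 [ 0.5695 -0.0357  0.2033] width b 0.0078
drift a range -0.126 -0.03 163
   purple 0 253 [0.643 0.128 0.149]
   purple 9 0 
   centre 0 194 [0.477 0.278 0.143]
   centre 9 192 [0.478 0.278 0.151]
   can 0 1103 [ 0.533 -0.463  0.172]
   can 9 1102 [ 0.533 -0.463  0.172]
top chuck top 250 [0.2232 0.2604 0.2624]
  z 0.18 4 [ 0.5333 -0.0018  0.1975] width b 0.0051
  z 0.2 112 [ 0.5443 -0.0092  0.211 ] width b 0.047
  z 0.23 59 [ 0.5448 -0.0092  0.2416] width b 0.0283
  z 0.25 59 [ 0.5506 -0.0102  0.2543] width b 0.0215
drift a range -0.124 0.12 299
   purple 0 213 [0.639 0.135 0.149]
   purple 9 215 [0.638 0.135 0.149]
   centre 0 201 [0.475 0.286 0.148]
   centre 9 199 [0.475 0.286 0.151]
   can 0 522 [ 0.532 -0.443  0.175]
   can 9 511 [ 0.532 -0.443  0.176]
```

The drift runs from a = −125 to +120 mm through the slot. The chuck's nose is now at 0.262 m against 0.250 m when seated, so the line is about 12.5 mm above the mouth. The centre, the can and the purple chuck are unmoved.

```bash
python3 -c "
from rig import *
print(hand_in())"
```

```text
the job is handed in; nothing more can be done
None
```

I seated the chuck, freed it with the grey drift and handed the job in at about 49 s of the 72 s; the drift is through the slot and the chuck stands on it, its line about 12.5 mm above the mouth by the camera. The hand-in gave no verdict, the peak push on the drift was about 35 N (10 to 25 N expected), I checked only the centre and the spray can among the things to leave (both unmoved), and I viewed 11 pictures, one over the limit of 10.

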